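# Open the angle-drilling jig

## Task

Open the sloping drilling jig so that the drilled rail can be lifted out. Unscrew the press screw by its wooden handle until its pad has risen right out of the groove in the rail and stands clear above the rail's top; then draw the locking pin and, without letting it fall to the bench, park it head up and fully home in the slotted shelf on the jig's right-hand side; then swing the bridge out to the left, to its stop or nearly so, clear of the rail. Leave the rail lying where it is and everything else on the bench undisturbed.

Things in the scene. Friction and masses are not known exactly. Their poses are not given: they have to be found in the camera images.
- bed: the jig's plywood bed, 240 x 220 mm, at 30 degrees on a wedge-shaped stand fixed to the bench; low edge towards the robot. Origin: on its upper face below the press screw when the bridge is shut, 100 mm above the bench. x up the slope, y left along the level line, z out of the bed (axis of screw, pivot and locked pin). A fence 22 mm high crosses it from x = -50 to -30 mm
- rail: dark walnut rail, 200 mm long (along the bed's y), 60 wide, 46 thick, about 0.4 kg, loose on the bed against the fence. A housing (flat groove) 50 mm wide and 10 mm deep crosses the middle of its top; the screw's pad stands in it. Origin: centre of its underside; axes as the bed's
- handle_grip (a point): point on the axis of the screw's round wooden handle (34 mm in diameter, 64 mm long), 36 mm above the handle's lower end and 28 mm below its top. With screw 0 and the bridge shut it is at x = y = 0, z = 146 mm of the bed, and rises with the screw. The handle's lower end is then 8 mm above a steel nut on the bridge. z: the screw's axis, upward
- screw (a joint): turn of the press screw, rad: 0 = pad on the housing's floor; grows as the handle is turned anticlockwise seen from above (unscrewing; it turns with the handle, relative to the bridge). Handle and pad rise 6 mm per full turn. Starts between 0.2 and 2, stop at 16.3. Friction about 0.12 N m; stays where left. The pad is level with the rail's top at 10.5
- pad_face (a point): centre of the lower face of the screw's round swivel pad (36 mm in diameter, 10 mm thick, does not turn)
- pin: locking pin: steel shank 12 mm in diameter, 62 mm long, coned tip, under a black grooved round head 26 mm in diameter, 46 mm long; 0.14 kg. Origin: on its axis at the head's underside; z up through the head. It starts in the keeper's 14 mm bore, through both jaws and the bridge's tongue, its head resting on the upper jaw: draw it 65 mm along its axis to free it
- pin_head (a point): point on the pin's axis at mid-head, 28 mm above the head's underside (18 mm below its top)
- notch (a point): where the parked pin's origin comes: on top of a steel shelf on the jig's right, at x = -45, y = -140, z = 60 mm of the bed, axes as the bed's. The shelf (50 mm along x, 8 thick, parallel to the bed) has a 17 mm slot, open to -y 28 mm from this point, ending 7 mm beyond it towards +y. The shank hangs in the slot, the head rests on the shelf; free space below, put in from the side or above
- bridge (a joint): swing of the bridge, rad: 0 = shut in the keeper, grows as it swings left (clockwise seen from above), stop at 1.57. The beam is 36 mm wide, its underside 62 mm above the bed, its pivot at x = +90, y = 0 mm of the bed, parallel to the bed's z; it carries the screw 90 mm from the pivot. Stiff pivot (0.55 N m): stays where left. Swing it by the handle or push the beam, 5 to 12 N
- bridge_mid (a point): point in the middle of the beam (36 mm wide, 28 mm thick), 145 mm from the pivot towards the keeper
- glue: white glue bottle, upright, 60 mm in diameter, 185 mm tall, origin at its foot: a bystander, right of the jig
- tin: low round tin, 84 mm in diameter, 60 mm tall, origin at its foot: a bystander, right front of the jig
- mallet: wooden mallet lying, head 70 x 120 x 60 mm, handle 26 mm thick along its -x, origin on the bench 85 mm short of the head's centre: a bystander, left of the jig
- chisel: chisel lying, 265 mm long along its x, 28 mm high, origin near its middle on the bench: a bystander, in front of the jig
- gauge: marking gauge lying, beam 200 mm along its x, 60 mm high fence with a brass screw (80 mm in all), origin below the beam's middle: a bystander, left front of the jig
- plane: bench plane standing on its sole, 355 x 64 mm, 115 mm high, origin below its middle: a bystander, far right
- offcut: walnut offcut, 130 x 60 x 46 mm, origin at the centre of its underside: a bystander, left front
- bore (a point): mouth of the keeper's bore, in the top face of its upper jaw, at x = -85, y = 0, z = 102 mm of the bed (z 102 = 102 mm out from the bed's face). The keeper is a steel C-bracket, 40 mm along x, from y = -32 (its closed side) to +22 mm; its two 10 mm jaws stand above and below the bridge's tongue
Not all that is in view belongs to the job. Of the things that look like the pin, the smaller one is meant.

How it is judged:
By the outcome, as a careful person would: the job done as asked, in the order asked, and still so for the second after the job is handed in, with the robot touching nothing.
It also fails if it takes over 72 s, if anything falls off the work surface, if the arm or the gripper's body presses on something with over 40 N, if the wrist force passes 120 N, or if a joint passes its speed limit or range.

## Robot

A 6-joint arm with a two-finger parallel gripper is mounted at the origin on the work surface. World frame = base frame: x ahead of the robot, y to its left, z up, the work surface at z = 0. Lengths are in m, angles in degrees, forces in N, time in s.
With the tool pointing down it reaches from about 0.4 to 0.825 m from the base axis. Payload 7 kg.
Tool frame: the origin (TCP) lies midway between the tips of the shut fingers; the grasp point (between the pads) lies r.pinch_z behind it (r.pinch_z is the distance from the TCP to the grasp point, in m); z points along the fingers, y is the line along which they close (so a half turn about z gives the same grasp; the last joint's range is limited). The gripper opens to 88 mm and grips with 3 to 60 N. Pads are 19 mm wide; open, the fingers measure 130 mm over their backs; the gripper's body (78 mm by 193 mm) begins 47 mm behind the grasp point.
Start: joints at [-50.529, 20.546, 0.682, 0, -70.136, -16.507], TCP at [0.263, -0.621, 0.187] pointing down, gripper open.
Joint ranges: [-176.03, 176.03], [-82.01, 121.73], [-58.28, 71.71], [-173.87, 95.51], [-174.79, -0.11], [-173.66, 173.66]. Speed limits (degrees/s): [136.94, 136.94, 172.46, 180, 180, 180].

## Interface

Orientations are given as [roll, pitch, yaw] about the fixed x, y, z axes, in that order (R = Rz(yaw) Ry(pitch) Rx(roll)).
In Python, from plant import r, optics, job gives the robot as it stands.
- The arm moves only by the shell command python3 -m crank 'ROWS' [FORCE]. ROWS is JSON, a list of rows, each an object with "xyz": the shift along the tool's x, y, z in units of 30 mm (1.0 is 30 mm), a list of three; "delta_rot": the turn, a rotation vector about the tool's x, y, z in degrees, a list of three; "claw": the closure, from 0 (fully open) to 1 (shut). A call has 1 to 20 rows; each row is the pose to reach, as a shift and turn from the pose commanded when the call began, along the tool's axes at that moment; what a row does not reach only later rows make up. A row lasts 1/8 s, in which the tool goes at most 62.5 mm and 10.7 degrees, less where a joint would pass 70% of its speed; a pose out of reach is approached as far as the arm can. A call with a gripper value outside its range is refused whole. The fingers move at their own pace and stop on an object; FORCE is the grip in N (left out, the last holds). Time passes only in rows, so rows that repeat a pose let the fingers close. It gives the time, the measured TCP pose, the force, the opening and the grip force at its end, in the units of the state.
- r.get_state(): the state, without advancing time (a new reading comes with each control period).
- optics.capture(name): name is "side" or "top" or "wrist"; returns a dict with "img" (400x640x3 uint8, blue, green, red), "fovy" (degrees; the focal length in pixels is half the picture's height over the tangent of half this angle, whatever the lens; pixels are square), "cx", "cy" (the principal point, pixels), "eye" and "rotation" of the camera in the world; the wrist camera has in their place "hand_eye" (4x4, takes a point from camera to tool coordinates, whose origin is the TCP and whose axes are the flange's). Camera axes: x right, y up, looking along -z (the intrinsics and any distortion apply to the point x, -y, -z); pixel columns grow to the right and rows downward; lengths in m; the calibration is good to about 2 mm. A picture is of the moment at which its call begins: read the wrist's pose just before it. There is no depth.
- job.close_job(): hands the job in; it is judged then, once.
The state is a dict: "time_s": time; "joints": joint angles; "qd": joint speeds; "joint_torque": joint torques, N m; "tcp_pos": TCP position; "eef_rot": TCP orientation; "contact_force": force on the tool from outside, world axes, zero at the start; "moment": the same for the moment, N m; "gripper_width": finger opening in m; "gripper_force": force on a finger pad.
Only numpy, scipy, OpenCV 4.12 (cv2) and the standard library are available. Lean on these libraries where they do the work, as an engineer would, in place of code of your own. Each camera call takes 0.05 s, during which the arm holds its last target. There are 200 camera calls.

## Working session

There is one attempt and no reset: what is moved stays moved. The work goes in short steps, Python scripts to look and compute and a shell command to move; the robot and the scene stay as the last step left them, time stands still between calls to the robot, and variables do not carry over. Pictures are saved under pics/ and viewed, at most 10 in all, crops included, and the job is handed in when it is done.

```bash
ls; mkdir -p pics; python3 - <<'E'
from plant import r, optics, job
import cv2,numpy as np
print(r.get_state(), r.pinch_z)
for n in ("side","top"):
    c=optics.capture(n); cv2.imwrite(f"pics/{n}0.png",c["img"]); print(n,{k:v for k,v in c.items() if k!="img"})
c=optics.capture("wrist");print({k:v for k,v in c.items() if k!="img"})
E
```

```text
pics
{'time_s': 0.0, 'joints': array([-5.05273162e+01,  2.05914909e+01,  6.32244504e-01, -1.93670755e-02,
       -7.01350643e+01, -1.65078797e+01]), 'qd': array([-0.05546118, -0.03476284, -0.02748839,  0.03320931,  0.08181167,
       -0.01867616]), 'joint_torque': array([-3.28103924e-04, -5.82713020e+01,  2.93043941e+01,  6.99712202e+00,
        6.59991187e-03, -1.79769040e-04]), 'tcp_pos': array([ 0.26311547, -0.62099576,  0.18611286]), 'eef_rot': array([ 1.79904403e+02, -9.34494795e-03, -1.57041784e+02]), 'contact_force': array([-0.28355124, -0.48180515,  0.50620144]), 'moment': array([-0.00566422,  0.03756231,  0.00487527]), 'gripper_force': 0.0, 'gripper_width': 0.08746282336560068} 0.0188
side {'fovy': 54.08498987103039, 'cx': 323.2347245594792, 'cy': 204.24650356246894, 'eye': array([0.42597382, 0.6957391 , 1.07651483]), 'rotation': array([  37.26401215,   -0.61592357, -170.70928893])}
top {'fovy': 49.65385744230392, 'cx': 324.39480839044404, 'cy': 200.53392441415534, 'eye': array([ 0.41210898, -0.03040359,  1.59456688]), 'rotation': array([  4.21828215,  -0.6056314 , -90.44888051])}
{'fovy': 67.28314341473688, 'cx': 318.952939910647, 'cy': 200.14132946527843, 'hand_eye': array([[ 1.64036218e-04,  9.52460745e-01,  3.04661291e-01,
         8.31453603e-02],
       [ 9.99999890e-01, -2.21526537e-05, -4.69165830e-04,
        -4.04192629e-04],
       [-4.40112980e-04,  3.04661334e-01, -9.52460644e-01,
        -1.97779158e-01],
       [ 0.00000000e+00,  0.00000000e+00,  0.00000000e+00,
         1.00000000e+00]])}
```

View pics/side0.png

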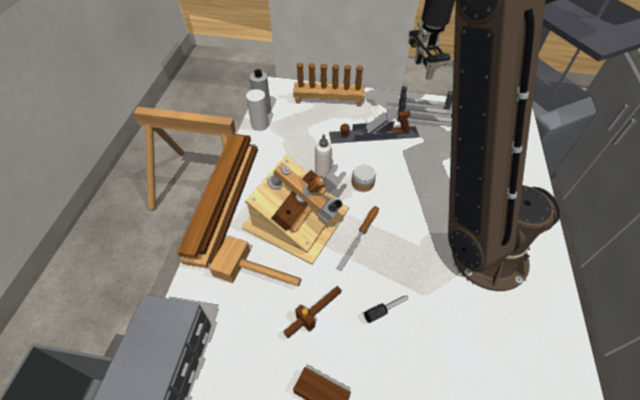

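View pics/top0.png

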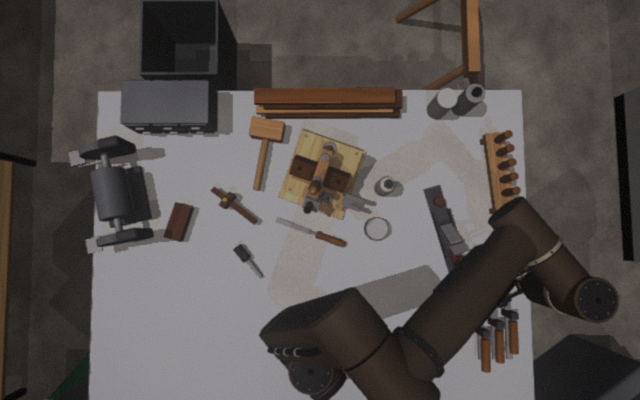

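The side view shows the jig at (300,205), with a black pin head in the keeper at (335,206). A second pin-like thing lies on the bench at (375,313); in the top view these are at (309,207) and (240,250). The glue bottle is at (387,186) and the tin at (376,229) in the top view. Next is a close crop of the jig.

```bash
cat > h.py <<'E'
import numpy as np,cv2
from scipy.spatial.transform import Rotation as R
def cam(c,s=None):
    f=200/np.tan(np.radians(c["fovy"]/2)); 
    if "eye" in c: return f,c["cx"],c["cy"],np.array(c["eye"]),R.from_euler("xyz",c["rotation"],degrees=True).as_matrix()
    T=np.eye(4);T[:3,:3]=R.from_euler("xyz",s["eef_rot"],degrees=True).as_matrix();T[:3,3]=s["tcp_pos"]
    T=T@c["hand_eye"]; return f,c["cx"],c["cy"],T[:3,3],T[:3,:3]
def ray(k,u,v):
    f,cx,cy,e,M=k; d=M@np.array([(u-cx)/f,-(v-cy)/f,-1]); return e,d/np.linalg.norm(d)
def plane(k,u,v,z):
    e,d=ray(k,u,v); return e+d*(z-e[2])/d[2]
def tri(rays):
    A=sum(np.eye(3)-np.outer(d,d) for e,d in rays);b=sum((np.eye(3)-np.outer(d,d))@e for e,d in rays)
    p=np.linalg.solve(A,b); return p,[np.linalg.norm(np.cross(p-e,d)) for e,d in rays]
def proj(k,p):
    f,cx,cy,e,M=k; q=M.T@(np.array(p)-e); return np.array([cx+f*q[0]/-q[2],cy-f*q[1]/-q[2]])
E
python3 - <<'E'
import cv2,numpy as np
a=cv2.imread("pics/side0.png")[140:270,235:395];b=cv2.imread("pics/top0.png")[120:250,260:420]
o=np.vstack([cv2.resize(x,None,fx=3.7,fy=3.7,interpolation=cv2.INTER_CUBIC)[:300*2] for x in (a,b)])
o=np.hstack([cv2.resize(x,None,fx=2.5,fy=2.5,interpolation=cv2.INTER_CUBIC) for x in (a,b)]);print(o.shape)
cv2.imwrite("pics/crop1.png",o)
E
```

```text
(325, 800, 3)
```

View pics/crop1.png

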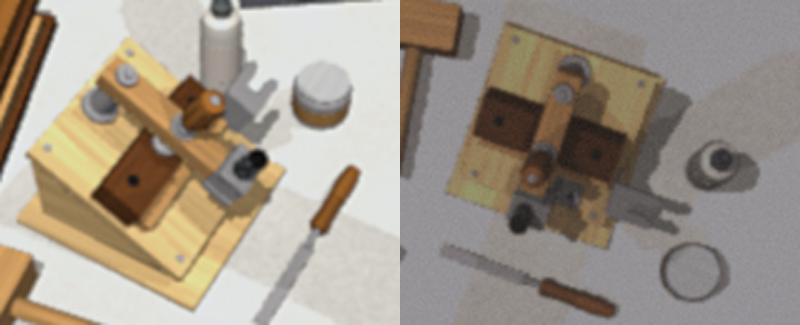

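The crop confirms it: the small black pin head in the keeper is at side (335,206), top (309,207). The thing at top (240,250) lies loose on the bench, so it isn't the pin. Now I'll measure the bed corners in both views.

```bash
python3 - <<'E'
from plant import r, optics, job
from h import *
S=cam(optics.capture("side"));T=cam(optics.capture("top"))
s=lambda u,v:ray(S,235+u/2.5-.3,140+v/2.5-.3)
t=lambda u,v:ray(T,260+(u-400)/2.5-.3,120+v/2.5-.3)
P={"++":(s(28,155),t(505,24)),"+-":(s(126,40),t(664,78)),"-+":(s(180,276),t(447,194)),"--":(s(285,170),t(607,248)),
"pintop":(s(260,157),t(519,215)),"handletop":(s(209,97),t(538,163)),"pivot":(s(127,72),t(564,90))}
Q={}
for k,v in P.items():
    p,e=tri(v);Q[k]=p;print(k,p.round(4),np.round(e,4))
c=sum(Q[k] for k in("++","+-","-+","--"))/4
up=(Q["++"]+Q["+-"]-Q["-+"]-Q["--"])/2;lf=(Q["++"]+Q["-+"]-Q["+-"]-Q["--"])/2
print(c,up,np.linalg.norm(up),lf,np.linalg.norm(lf),np.degrees(np.arctan2(up[1],up[0])),np.degrees(np.arctan2(lf[1],lf[0]))-90,np.degrees(np.arcsin(up[2]/np.linalg.norm(up))))
E
```

```text
++ [0.7598 0.0283 0.1504] [0.0013 0.0013]
+- [ 0.6881 -0.1873  0.1397] [0.0002 0.0002]
-+ [0.5482 0.1155 0.0714] [0.0112 0.0112]
-- [ 4.597e-01 -1.144e-01  2.000e-04] [0.0015 0.0015]
pintop [0.4914 0.0098 0.1839] [0.0081 0.0081]
handletop [ 0.5541 -0.0163  0.2466] [0.0067 0.0067]
pivot [ 0.6527 -0.0499  0.2324] [0.0028 0.0028]
[ 0.61392311 -0.03947097  0.09042323] [ 0.21997762 -0.08005179  0.10919911] 0.2583077379325483 [0.08009562 0.22278173 0.04091651] 0.24025229736243447 -19.996891972109513 -19.77478390229082 25.00821081583952
```

```bash
cat >> h.py <<'E'
import json,os
def bed():
    b=json.load(open("bed.json")); o=np.array(b["o"]); 
    return o,(R.from_euler("z",b["yaw"],degrees=True)*R.from_euler("y",-30,degrees=True)).as_matrix()
def w(p): o,B=bed(); return o+B@(np.array(p)/1000)
def tb(p): o,B=bed(); return B.T@(np.array(p)-o)*1000
PZ=.0188
def pinch(s):
    M=R.from_euler("xyz",s["eef_rot"],degrees=True).as_matrix(); return tb(s["tcp_pos"]-PZ*M[:,2])
def goal(s,p,spin=0):
    """pinch to bed point p (mm); spin=turn about bed z (deg) from tool x=-x_b"""
    o,B=bed(); G=B@R.from_euler("z",spin,degrees=True).as_matrix()@np.diag([-1,1,-1.])
    M=R.from_euler("xyz",s["eef_rot"],degrees=True).as_matrix()
    t=w(p)+PZ*G[:,2]
    return (M.T@(t-s["tcp_pos"])/.03).round(3), R.from_matrix(M.T@G).as_rotvec(degrees=True).round(1)
E
echo '{"o":[0.629,-0.043,0.1],"yaw":-20}' > bed.json
python3 - <<'E'
from plant import r, optics
from h import *
s=r.get_state();T=cam(optics.capture("top"))
print(goal(s,[-10,0,260]),w([-10,0,260]))
g=plane(T,388,184,.185);t=plane(T,376,229,.06);print("glue",g,tb([*g[:2],0]),tb(g),"tin",t)
print("notch",w([-45,-140,60]))
E
```

```text
(array([-15.593,  15.932,  -3.899]), array([ 11.3, -28.6,  41.9])) [0.49870198 0.0044246  0.3201666 ]
glue [ 0.56892877 -0.25543035  0.185     ] [ -35.96435445 -220.16480683  -94.70602411] [  56.53564555 -220.16480683   65.50867559] tin [ 0.42264187 -0.22975854  0.06      ]
notch [ 0.51630551 -0.15096745  0.12946152]
```

```bash
python3 -m crank '[{"xyz":[-0.5,0.5,-2],"delta_rot":[0,0,0],"claw":0},{"xyz":[-1.5,1.5,-4],"delta_rot":[1,-3,4],"claw":0},{"xyz":[-15.59,15.93,-4.5],"delta_rot":[11.3,-28.6,41.9],"claw":0.2},{"xyz":[-15.59,15.93,-4.5],"delta_rot":[11.3,-28.6,41.9],"claw":0.2},{"xyz":[-15.59,15.93,-4.5],"delta_rot":[11.3,-28.6,41.9],"claw":0.2},{"xyz":[-15.59,15.93,-4.5],"delta_rot":[11.3,-28.6,41.9],"claw":0.2},{"xyz":[-15.59,15.93,-4.5],"delta_rot":[11.3,-28.6,41.9],"claw":0.2},{"xyz":[-15.59,15.93,-4.5],"delta_rot":[11.3,-28.6,41.9],"claw":0.2},{"xyz":[-15.59,15.93,-3.9],"delta_rot":[11.3,-28.6,41.9],"claw":0.2},{"xyz":[-15.59,15.93,-3.9],"delta_rot":[11.3,-28.6,41.9],"claw":0.2},{"xyz":[-15.59,15.93,-3.9],"delta_rot":[11.3,-28.6,41.9],"claw":0.2},{"xyz":[-15.59,15.93,-3.9],"delta_rot":[11.3,-28.6,41.9],"claw":0.2},{"xyz":[-15.59,15.93,-3.9],"delta_rot":[11.3,-28.6,41.9],"claw":0.2},{"xyz":[-15.59,15.93,-3.9],"delta_rot":[11.3,-28.6,41.9],"claw":0.2}]' 40
python3 - <<'E'
from plant import r, optics
from h import *
s=r.get_state();c=optics.capture("wrist");k=cam(c,s);cv2.imwrite("pics/w1.png",c["img"])
print(s["joints"].round(1),pinch(s).round(1),goal(s,[-10,0,260]))
for n,p in dict(pintop=[-85,0,148],htop=[0,0,175],pivot=[90,0,95],bore=[-85,0,102],notch=[-45,-140,60]).items(): print(n,proj(k,w(p)).round(1))
E
```

```text
time_s: 2.05
tcp_pos: [0.5086, 0.0048, 0.3039]
eef_rot: [-179.9, 30.1, 160.4]
contact_force: [-0.1, -0.4, -0.4]
gripper_width: 0.0698
gripper_force: 0.0
[  43.6  -17.9  -43.6   33.3  -54.8 -170.5] [-10.2   3.7 260.1] (array([-0.004, -0.125,  0.004]), array([0.1, 0.1, 0.3]))
pintop [315.7 112.9]
htop [315.2 208.8]
pivot [315.7 254.5]
bore [316.  111.7]
notch [204.  143.6]
```

View pics/w1.png

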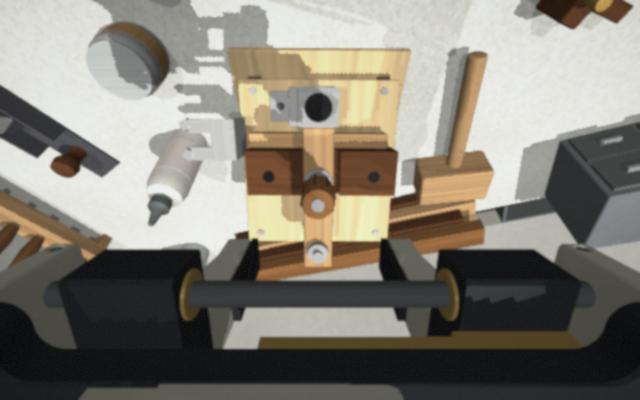

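The wrist view shows the jig square on: pin head at (318,107), handle top at (318,205), pivot bolt at (318,251), slotted shelf at (212,140). I'll refine these with masks.

```bash
python3 - <<'E'
from plant import r, optics
from h import *
s=r.get_state();c=optics.capture("wrist");k=cam(c,s);im=c["img"].astype(int)
def blob(m,x0,y0,x1,y1):
    m=m[y0:y1,x0:x1].astype(np.uint8);n,l,st,ce=cv2.connectedComponentsWithStats(m);i=1+np.argmax(st[1:,4]);return ce[i]+[x0,y0],st[i]
mx=im.max(2);sp=mx-im.min(2)
def bedhit(uv,z):
    e,d=ray(k,*uv);o,B=bed();n=B[:,2];t=((o+n*z/1000-e)@n)/(d@n);return tb(e+t*d)
for n,m,bx,z in (("pin",mx<60,(295,85,345,130),148),("handle",(sp<40)&(mx>100),(305,192,332,217),176),("pivot",(sp<30)&(mx>90),(300,238,336,265),97)):
    ce,st=blob(m,*bx);print(n,ce.round(1),st,bedhit(ce,z).round(1))
# rail ends + bed edges: yaw
for n,uv,z in (("railL",(396,172),46),("railR",(247,172),46),("cornerTL",(238,79),0),("cornerTR",(404,80),0),("shelf nearR",(243,118),60),("shelf far R",(243,157),60)):
    print(n,bedhit(uv,z).round(1))
x=cv2.resize(c["img"][70:280,160:420],None,fx=3,fy=2.85,interpolation=cv2.INTER_CUBIC);cv2.imwrite("pics/w1c.png",x)
E
```

```text
pin [319.4 107.2] [ 12   9  26  27 525] [-90.4   1.8 148. ]
handle [319.  205.4] [  8   7  13  14 138] [ -4.    1.8 176. ]
pivot [318.7 252.2] [  9   4  20  21 327] [85.2  2.  97. ]
railL [ -7.4 104.5  46. ]
railR [ -6.5 -94.   46. ]
cornerTL [-125.  -108.6   -0. ]
cornerTR [-124.8  116.9   -0. ]
shelf nearR [-76.6 -90.9  60. ]
shelf far R [-28.9 -94.3  60. ]
```

View pics/w1c.png

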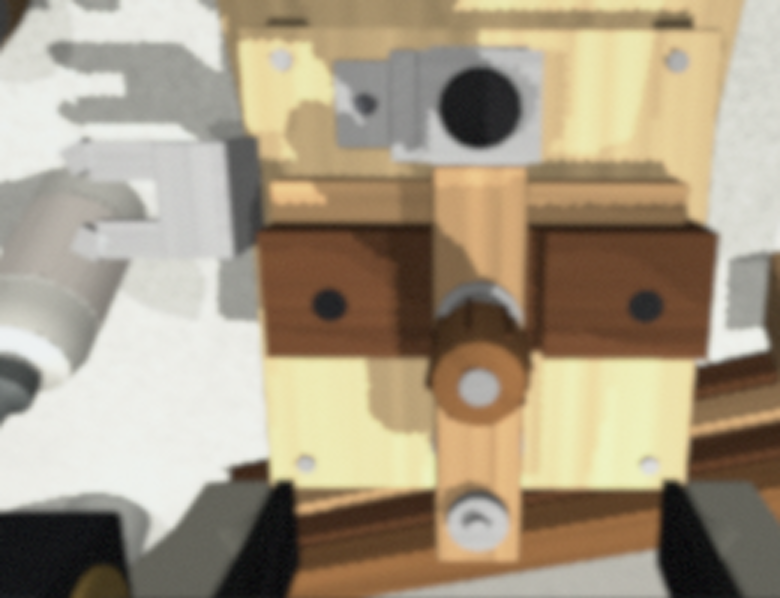

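```bash
echo '{"o":[0.6238,-0.0391,0.1],"yaw":-20}' > bed.json; python3 - <<'E'
from plant import r
from h import *
s=r.get_state();print(goal(s,[0,0,215]),goal(s,[0,0,147]))
E
```

```text
(array([-0.166,  0.043,  1.393]), array([-0. ,  0. ,  0.2])) (array([-0.165,  0.044,  3.66 ]), array([-0. ,  0. ,  0.2]))
```

```bash
python3 -m crank '[{"xyz":[-0.165,0.04,1.4],"delta_rot":[0,0,0],"claw":0.3},{"xyz":[-0.165,0.04,1.8],"delta_rot":[0,0,0],"claw":0.3},{"xyz":[-0.165,0.04,2.7],"delta_rot":[0,0,0],"claw":0.3},{"xyz":[-0.165,0.04,3.3],"delta_rot":[0,0,0],"claw":0.3},{"xyz":[-0.165,0.04,3.66],"delta_rot":[0,0,0],"claw":0.3},{"xyz":[-0.165,0.04,3.66],"delta_rot":[0,0,0],"claw":0.3},{"xyz":[-0.165,0.04,3.66],"delta_rot":[0,0,0],"claw":0.3}]' 40
python3 - <<'E'
from plant import r, optics
from h import *
s=r.get_state();c=optics.capture("wrist");cv2.imwrite("pics/w2.png",c["img"])
print(s["joints"].round(1),pinch(s).round(1),s["contact_force"],goal(s,[0,0,147]))
E
```

```text
time_s: 3.02
tcp_pos: [0.5638, -0.0188, 0.2128]
eef_rot: [-180.0, 30.0, 160.0]
contact_force: [-0.3, 0.7, 0.6]
gripper_width: 0.0615
gripper_force: 0.0
[  30.4   -8.1  -51.    42.8  -34.6 -173.6] [  1.6  -1.4 148.2] [-0.27161876  0.72116108  0.58733975] (array([0.053, 0.047, 0.039]), array([0., 0., 0.]))
```

View pics/w2.png

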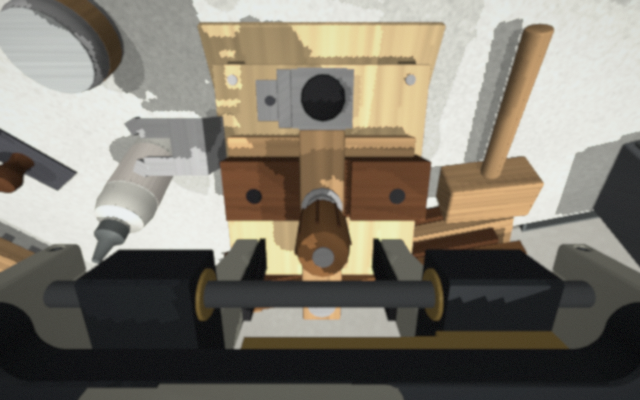

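The fingers straddle the handle, whose top is at (323,257); it sits about 2 mm towards +y of the gripper's middle. I'll correct that and close.

```bash
python3 -m crank '[{"xyz":[0.03,0.05,0],"delta_rot":[0,0,-1],"claw":0.3},{"xyz":[0.03,0.05,0],"delta_rot":[0,0,-2],"claw":0.9},{"xyz":[0.03,0.05,0],"delta_rot":[0,0,-2],"claw":0.9},{"xyz":[0.03,0.05,0],"delta_rot":[0,0,-2],"claw":0.9},{"xyz":[0.03,0.05,0],"delta_rot":[0,0,-2],"claw":0.9}]' 40
python3 - <<'E'
from plant import r
from h import *
s=r.get_state();print(s["joints"].round(1),pinch(s).round(1),goal(s,[0,0,147]))
E
```

```text
time_s: 3.7
tcp_pos: [0.5636, -0.0167, 0.2116]
eef_rot: [-178.8, 30.0, 162.4]
contact_force: [0.0, 0.8, 0.1]
gripper_width: 0.0322
gripper_force: 40.0
[  30.7   -8.   -51.1   42.9  -34.6 -171.9] [  0.2   0.4 147.5] (array([ 0.006, -0.014,  0.018]), array([ 0. , -0. ,  2.1]))
```

```bash
python3 -m crank '[{"xyz":[0,0,-0.005],"delta_rot":[0,0,-10],"claw":0.9},{"xyz":[0,0,-0.011],"delta_rot":[0,0,-20],"claw":0.9},{"xyz":[0,0,-0.017],"delta_rot":[0,0,-30],"claw":0.9},{"xyz":[0,0,-0.022],"delta_rot":[0,0,-40],"claw":0.9},{"xyz":[0,0,-0.028],"delta_rot":[0,0,-50],"claw":0.9},{"xyz":[0,0,-0.033],"delta_rot":[0,0,-60],"claw":0.9},{"xyz":[0,0,-0.039],"delta_rot":[0,0,-70],"claw":0.9},{"xyz":[0,0,-0.044],"delta_rot":[0,0,-80],"claw":0.9},{"xyz":[0,0,-0.05],"delta_rot":[0,0,-90],"claw":0.9},{"xyz":[0,0,-0.056],"delta_rot":[0,0,-100],"claw":0.9},{"xyz":[0,0,-0.061],"delta_rot":[0,0,-110],"claw":0.9},{"xyz":[0,0,-0.067],"delta_rot":[0,0,-120],"claw":0.9},{"xyz":[0,0,-0.072],"delta_rot":[0,0,-130],"claw":0.9},{"xyz":[0,0,-0.078],"delta_rot":[0,0,-140],"claw":0.9},{"xyz":[0,0,-0.083],"delta_rot":[0,0,-150],"claw":0.9},{"xyz":[0,0,-0.089],"delta_rot":[0,0,-160],"claw":0.9},{"xyz":[0,0,-0.094],"delta_rot":[0,0,-170],"claw":0.9},{"xyz":[0,0,-0.1],"delta_rot":[0,0,-180],"claw":0.9},{"xyz":[0,0,-0.106],"delta_rot":[0,0,-190],"claw":0.9},{"xyz":[0,0,-0.111],"delta_rot":[0,0,-200],"claw":0.9}]' 40
python3 - <<'E'
from plant import r
from h import *
s=r.get_state();print(s["joints"].round(1),pinch(s).round(1),s["moment"])
E
```

```text
time_s: 6.2
tcp_pos: [0.562, -0.0161, 0.2144]
eef_rot: [167.6, -27.5, 5.5]
contact_force: [-1.2, 1.1, 0.5]
gripper_width: 0.0324
gripper_force: 40.0
[ 31.1  -8.3 -50.9  42.4 -35.2  28.7] [1.000e-01 4.000e-01 1.508e+02] [0.8740886  2.04314461 0.06325707]
```

```bash
python3 -m crank '[{"xyz":[0,0,-0.005],"delta_rot":[0,0,-10],"claw":0.9},{"xyz":[0,0,-0.011],"delta_rot":[0,0,-20],"claw":0.9},{"xyz":[0,0,-0.017],"delta_rot":[0,0,-30],"claw":0.9},{"xyz":[0,0,-0.022],"delta_rot":[0,0,-40],"claw":0.9},{"xyz":[0,0,-0.028],"delta_rot":[0,0,-50],"claw":0.9},{"xyz":[0,0,-0.033],"delta_rot":[0,0,-60],"claw":0.9},{"xyz":[0,0,-0.039],"delta_rot":[0,0,-70],"claw":0.9},{"xyz":[0,0,-0.044],"delta_rot":[0,0,-80],"claw":0.9},{"xyz":[0,0,-0.05],"delta_rot":[0,0,-90],"claw":0.9},{"xyz":[0,0,-0.056],"delta_rot":[0,0,-100],"claw":0.9},{"xyz":[0,0,-0.061],"delta_rot":[0,0,-110],"claw":0.9},{"xyz":[0,0,-0.067],"delta_rot":[0,0,-120],"claw":0.9},{"xyz":[0,0,-0.072],"delta_rot":[0,0,-130],"claw":0.9},{"xyz":[0,0,-0.075],"delta_rot":[0,0,-135],"claw":0.9},{"xyz":[0,0,-0.075],"delta_rot":[0,0,-135],"claw":0.9},{"xyz":[0,0,-0.075],"delta_rot":[0,0,-135],"claw":0.4},{"xyz":[0,0,-0.075],"delta_rot":[0,0,-135],"claw":0.4},{"xyz":[0,0,-0.075],"delta_rot":[0,0,-125],"claw":0.4},{"xyz":[0,0,-0.075],"delta_rot":[0,0,-115],"claw":0.4}]' 40
python3 - <<'E'
from plant import r
from h import *
s=r.get_state();print(s["joints"].round(1),pinch(s).round(1),s["moment"])
E
```

```text
time_s: 8.57
tcp_pos: [0.5608, -0.016, 0.2162]
eef_rot: [158.4, 21.3, 112.6]
contact_force: [0.5, -0.8, -0.2]
gripper_width: 0.0525
gripper_force: 0.0
[ 31.4  -8.6 -50.7  42.  -35.7 143.2] [  0.    0.2 153. ] [ 0.48436807  1.57273699 -0.00501568]
```

```bash
python3 -m crank '[{"xyz":[0,0,0],"delta_rot":[0,0,10],"claw":0.4},{"xyz":[0,0,0],"delta_rot":[0,0,20],"claw":0.4},{"xyz":[0,0,0],"delta_rot":[0,0,30],"claw":0.4},{"xyz":[0,0,0],"delta_rot":[0,0,40],"claw":0.4},{"xyz":[0,0,0],"delta_rot":[0,0,50],"claw":0.4},{"xyz":[0,0,0],"delta_rot":[0,0,60],"claw":0.4},{"xyz":[0,0,0],"delta_rot":[0,0,70],"claw":0.4},{"xyz":[0,0,0],"delta_rot":[0,0,80],"claw":0.4},{"xyz":[0,0,0],"delta_rot":[0,0,90],"claw":0.4},{"xyz":[0,0,0],"delta_rot":[0,0,100],"claw":0.4},{"xyz":[0,0,0],"delta_rot":[0,0,110],"claw":0.4},{"xyz":[0,0,0],"delta_rot":[0,0,120],"claw":0.4},{"xyz":[0,0,0],"delta_rot":[0,0,130],"claw":0.4},{"xyz":[0,0,0],"delta_rot":[0,0,140],"claw":0.4},{"xyz":[0,0,0],"delta_rot":[0,0,150],"claw":0.4},{"xyz":[0,0,0],"delta_rot":[0,0,160],"claw":0.4},{"xyz":[0,0,0],"delta_rot":[0,0,170],"claw":0.4},{"xyz":[0,0,0],"delta_rot":[0,0,180],"claw":0.4},{"xyz":[0,0,0],"delta_rot":[0,0,190],"claw":0.4},{"xyz":[0,0,0],"delta_rot":[0,0,200],"claw":0.4}]' 40 && python3 -m crank '[{"xyz":[0,0,0],"delta_rot":[0,0,10],"claw":0.4},{"xyz":[0,0,0],"delta_rot":[0,0,20],"claw":0.4},{"xyz":[0,0,0],"delta_rot":[0,0,30],"claw":0.4},{"xyz":[0,0,0],"delta_rot":[0,0,40],"claw":0.4},{"xyz":[0,0,0],"delta_rot":[0,0,50],"claw":0.4},{"xyz":[0,0,0],"delta_rot":[0,0,60],"claw":0.4},{"xyz":[0,0,0],"delta_rot":[0,0,70],"claw":0.4},{"xyz":[0,0,0],"delta_rot":[0,0,80],"claw":0.4},{"xyz":[0,0,0],"delta_rot":[0,0,90],"claw":0.4},{"xyz":[0,0,0],"delta_rot":[0,0,98],"claw":0.4},{"xyz":[0,0,0],"delta_rot":[0,0,98],"claw":0.9},{"xyz":[0,0,0],"delta_rot":[0,0,98],"claw":0.9},{"xyz":[0,0,0],"delta_rot":[0,0,98],"claw":0.9},{"xyz":[0,0,0],"delta_rot":[0,0,98],"claw":0.9}]' 40
python3 - <<'E'
from plant import r
from h import *
s=r.get_state();print(s["joints"].round(1),pinch(s).round(1),s["moment"])
E
```

```text
time_s: 11.08
tcp_pos: [0.5608, -0.016, 0.2162]
eef_rot: [-152.7, -13.0, -86.5]
contact_force: [0.2, 1.1, -0.1]
gripper_width: 0.0524
gripper_force: 0.0
time_s: 12.82
tcp_pos: [0.5609, -0.0158, 0.2163]
eef_rot: [-169.3, 28.2, -178.2]
contact_force: [-0.2, 0.0, 0.3]
gripper_width: 0.0324
gripper_force: 40.0
[  31.4   -8.6  -50.7   42.   -35.7 -154.4] [1.000e-01 4.000e-01 1.531e+02] [0.73565314 1.570001   0.20101192]
```

```bash
python3 -m crank '[{"xyz":[0,0,-0.005],"delta_rot":[0,0,-10],"claw":0.9},{"xyz":[0,0,-0.011],"delta_rot":[0,0,-20],"claw":0.9},{"xyz":[0,0,-0.017],"delta_rot":[0,0,-30],"claw":0.9},{"xyz":[0,0,-0.022],"delta_rot":[0,0,-40],"claw":0.9},{"xyz":[0,0,-0.028],"delta_rot":[0,0,-50],"claw":0.9},{"xyz":[0,0,-0.033],"delta_rot":[0,0,-60],"claw":0.9},{"xyz":[0,0,-0.039],"delta_rot":[0,0,-70],"claw":0.9},{"xyz":[0,0,-0.044],"delta_rot":[0,0,-80],"claw":0.9},{"xyz":[0,0,-0.05],"delta_rot":[0,0,-90],"claw":0.9},{"xyz":[0,0,-0.056],"delta_rot":[0,0,-100],"claw":0.9},{"xyz":[0,0,-0.061],"delta_rot":[0,0,-110],"claw":0.9},{"xyz":[0,0,-0.067],"delta_rot":[0,0,-120],"claw":0.9},{"xyz":[0,0,-0.072],"delta_rot":[0,0,-130],"claw":0.9},{"xyz":[0,0,-0.078],"delta_rot":[0,0,-140],"claw":0.9},{"xyz":[0,0,-0.083],"delta_rot":[0,0,-150],"claw":0.9},{"xyz":[0,0,-0.089],"delta_rot":[0,0,-160],"claw":0.9},{"xyz":[0,0,-0.094],"delta_rot":[0,0,-170],"claw":0.9},{"xyz":[0,0,-0.1],"delta_rot":[0,0,-180],"claw":0.9},{"xyz":[0,0,-0.106],"delta_rot":[0,0,-190],"claw":0.9},{"xyz":[0,0,-0.111],"delta_rot":[0,0,-200],"claw":0.9}]' 40 && python3 -m crank '[{"xyz":[0,0,-0.005],"delta_rot":[0,0,-10],"claw":0.9},{"xyz":[0,0,-0.011],"delta_rot":[0,0,-20],"claw":0.9},{"xyz":[0,0,-0.017],"delta_rot":[0,0,-30],"claw":0.9},{"xyz":[0,0,-0.022],"delta_rot":[0,0,-40],"claw":0.9},{"xyz":[0,0,-0.028],"delta_rot":[0,0,-50],"claw":0.9},{"xyz":[0,0,-0.033],"delta_rot":[0,0,-60],"claw":0.9},{"xyz":[0,0,-0.039],"delta_rot":[0,0,-70],"claw":0.9},{"xyz":[0,0,-0.044],"delta_rot":[0,0,-80],"claw":0.9},{"xyz":[0,0,-0.05],"delta_rot":[0,0,-90],"claw":0.9},{"xyz":[0,0,-0.056],"delta_rot":[0,0,-100],"claw":0.9},{"xyz":[0,0,-0.061],"delta_rot":[0,0,-110],"claw":0.9},{"xyz":[0,0,-0.067],"delta_rot":[0,0,-118],"claw":0.9},{"xyz":[0,0,-0.067],"delta_rot":[0,0,-118],"claw":0.9},{"xyz":[0,0,-0.067],"delta_rot":[0,0,-118],"claw":0.4},{"xyz":[0,0,-0.067],"delta_rot":[0,0,-118],"claw":0.4},{"xyz":[0,0,-0.067],"delta_rot":[0,0,-108],"claw":0.4}]' 40
python3 - <<'E'
from plant import r
from h import *
s=r.get_state();print(s["joints"].round(1),pinch(s).round(1),s["moment"])
E
```

```text
time_s: 15.32
tcp_pos: [0.5593, -0.0152, 0.2191]
eef_rot: [159.9, -22.7, 23.5]
contact_force: [-0.7, 0.2, -0.8]
gripper_width: 0.0324
gripper_force: 40.0
time_s: 17.32
tcp_pos: [0.5583, -0.0151, 0.221]
eef_rot: [162.5, 24.7, 123.0]
contact_force: [0.6, -0.1, -0.3]
gripper_width: 0.0515
gripper_force: 0.0
[ 32.   -9.1 -50.3  41.3 -36.7 153.7] [1.000e-01 2.000e-01 1.584e+02] [ 0.49818066  1.48633973 -0.03020561]
```

```bash
python3 -m crank '[{"xyz":[0,0,0],"delta_rot":[0,0,10],"claw":0.4},{"xyz":[0,0,0],"delta_rot":[0,0,20],"claw":0.4},{"xyz":[0,0,0],"delta_rot":[0,0,30],"claw":0.4},{"xyz":[0,0,0],"delta_rot":[0,0,40],"claw":0.4},{"xyz":[0,0,0],"delta_rot":[0,0,50],"claw":0.4},{"xyz":[0,0,0],"delta_rot":[0,0,60],"claw":0.4},{"xyz":[0,0,0],"delta_rot":[0,0,70],"claw":0.4},{"xyz":[0,0,0],"delta_rot":[0,0,80],"claw":0.4},{"xyz":[0,0,0],"delta_rot":[0,0,90],"claw":0.4},{"xyz":[0,0,0],"delta_rot":[0,0,100],"claw":0.4},{"xyz":[0,0,0],"delta_rot":[0,0,110],"claw":0.4},{"xyz":[0,0,0],"delta_rot":[0,0,120],"claw":0.4},{"xyz":[0,0,0],"delta_rot":[0,0,130],"claw":0.4},{"xyz":[0,0,0],"delta_rot":[0,0,140],"claw":0.4},{"xyz":[0,0,0],"delta_rot":[0,0,143],"claw":0.4},{"xyz":[0,0,0],"delta_rot":[0,0,143],"claw":0.9},{"xyz":[0,0,0],"delta_rot":[0,0,143],"claw":0.9},{"xyz":[0,0,0],"delta_rot":[0,0,143],"claw":0.9},{"xyz":[0,0,0],"delta_rot":[0,0,143],"claw":0.9}]' 40 && python3 -m crank '[{"xyz":[0,0,-0.005],"delta_rot":[0,0,-10],"claw":0.9},{"xyz":[0,0,-0.011],"delta_rot":[0,0,-20],"claw":0.9},{"xyz":[0,0,-0.017],"delta_rot":[0,0,-30],"claw":0.9},{"xyz":[0,0,-0.022],"delta_rot":[0,0,-40],"claw":0.9},{"xyz":[0,0,-0.028],"delta_rot":[0,0,-50],"claw":0.9},{"xyz":[0,0,-0.033],"delta_rot":[0,0,-60],"claw":0.9},{"xyz":[0,0,-0.039],"delta_rot":[0,0,-70],"claw":0.9},{"xyz":[0,0,-0.044],"delta_rot":[0,0,-80],"claw":0.9},{"xyz":[0,0,-0.05],"delta_rot":[0,0,-90],"claw":0.9},{"xyz":[0,0,-0.056],"delta_rot":[0,0,-100],"claw":0.9},{"xyz":[0,0,-0.061],"delta_rot":[0,0,-110],"claw":0.9},{"xyz":[0,0,-0.067],"delta_rot":[0,0,-120],"claw":0.9},{"xyz":[0,0,-0.072],"delta_rot":[0,0,-130],"claw":0.9},{"xyz":[0,0,-0.078],"delta_rot":[0,0,-140],"claw":0.9},{"xyz":[0,0,-0.083],"delta_rot":[0,0,-150],"claw":0.9},{"xyz":[0,0,-0.083],"delta_rot":[0,0,-150],"claw":0.9}]' 40
python3 - <<'E'
from plant import r
from h import *
s=r.get_state();print(s["joints"].round(1),pinch(s).round(1),s["moment"],goal(s,[-85,0,220],180))
E
```

```text
time_s: 19.7
tcp_pos: [0.5584, -0.0149, 0.221]
eef_rot: [177.6, -29.9, -15.3]
contact_force: [0.1, 0.0, 0.6]
gripper_width: 0.0325
gripper_force: 40.0
time_s: 21.7
tcp_pos: [0.5574, -0.0142, 0.2232]
eef_rot: [165.8, 26.7, 130.7]
contact_force: [-0.1, 1.9, -0.9]
gripper_width: 0.032
gripper_force: 40.0
[ 32.3  -9.3 -50.1  40.9 -37.1 161.1] [  0.2   0.6 161. ] [1.01490234 1.53466718 0.41934408] (array([ 2.543, -1.261, -1.968]), array([ -0.,  -0., 154.]))
```

```bash
python3 -m crank '[{"xyz":[0,0,0],"delta_rot":[0,0,0],"claw":0.35},{"xyz":[0,0,0],"delta_rot":[0,0,0],"claw":0.35},{"xyz":[0,0,-1],"delta_rot":[0,0,4],"claw":0.35},{"xyz":[0,0,-2.2],"delta_rot":[0,0,14],"claw":0.35},{"xyz":[0,0,-2.5],"delta_rot":[0,0,24],"claw":0.35},{"xyz":[0.3,-0.1,-2.5],"delta_rot":[0,0,34],"claw":0.35},{"xyz":[0.6,-0.3,-2.5],"delta_rot":[0,0,44],"claw":0.35},{"xyz":[0.9,-0.45,-2.5],"delta_rot":[0,0,54],"claw":0.35},{"xyz":[1.2,-0.6,-2.5],"delta_rot":[0,0,64],"claw":0.35},{"xyz":[1.5,-0.75,-2.5],"delta_rot":[0,0,74],"claw":0.35},{"xyz":[1.8,-0.9,-2.5],"delta_rot":[0,0,84],"claw":0.35},{"xyz":[2.1,-1.05,-2.5],"delta_rot":[0,0,94],"claw":0.35},{"xyz":[2.3,-1.15,-2.5],"delta_rot":[0,0,104],"claw":0.35},{"xyz":[2.54,-1.26,-2.5],"delta_rot":[0,0,114],"claw":0.35},{"xyz":[2.54,-1.26,-2.5],"delta_rot":[0,0,124],"claw":0.35},{"xyz":[2.54,-1.26,-2.5],"delta_rot":[0,0,134],"claw":0.35},{"xyz":[2.54,-1.26,-2.5],"delta_rot":[0,0,144],"claw":0.35},{"xyz":[2.54,-1.26,-2.5],"delta_rot":[0,0,154],"claw":0.35},{"xyz":[2.54,-1.26,-2.5],"delta_rot":[0,0,154],"claw":0.35}]' 40
python3 - <<'E'
from plant import r,optics
from h import *
s=r.get_state();c=optics.capture("wrist");k=cam(c,s);S=optics.capture("side")
print(s["joints"].round(1),pinch(s).round(1),goal(s,[-85,0,130],180))
for n,p in dict(pintop=[-85,0,148],htop=[0,0,188],notch=[-45,-140,60]).items(): print(n,proj(k,w(p)).round(1))
a=cv2.resize(c["img"],None,fx=.75,fy=.75);b=cv2.resize(S["img"][130:270,220:380],None,fx=2,fy=2.143)[:300]
cv2.imwrite("pics/w3.png",np.hstack([a,b]))
E
```

```text
time_s: 24.08
tcp_pos: [0.4524, 0.0226, 0.2455]
eef_rot: [179.9, -30.0, -19.9]
contact_force: [-0.3, 0.2, 1.1]
gripper_width: 0.0572
gripper_force: 0.0
[ 54.9 -22.4 -54.1  35.8 -55.6  -4.8] [-85.   -0.6 235.9] (array([-0.   , -0.021,  3.53 ]), array([0. , 0. , 0.1]))
pintop [317.9 197.8]
htop [317.7 101.2]
notch [438.  142.9]
```

View pics/w3.png

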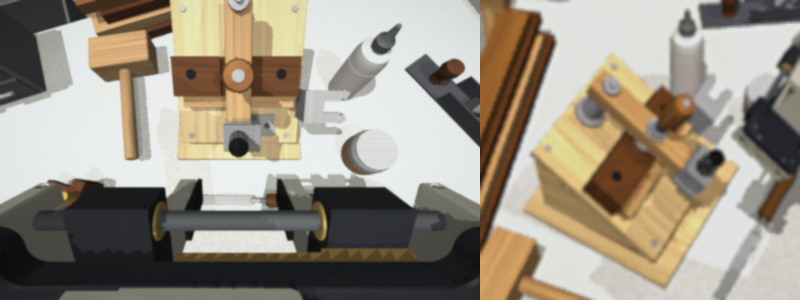

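The wrist view has the pin head at (317,196) and the handle top at (317,101), both within 2 px of prediction, so the screw is up about 13 mm. The side crop shows the bridge still shut and the rail in place. Descending on the pin.

```bash
python3 -m crank '[{"xyz":[0,-0.02,1.5],"delta_rot":[0,0,0],"claw":0.35},{"xyz":[0,-0.02,2.6],"delta_rot":[0,0,0],"claw":0.35},{"xyz":[0,-0.02,3.2],"delta_rot":[0,0,0],"claw":0.35},{"xyz":[0,-0.02,3.53],"delta_rot":[0,0,0],"claw":0.35},{"xyz":[0,-0.02,3.53],"delta_rot":[0,0,0],"claw":0.35},{"xyz":[0,-0.02,3.53],"delta_rot":[0,0,0],"claw":1},{"xyz":[0,-0.02,3.53],"delta_rot":[0,0,0],"claw":1},{"xyz":[0,-0.02,3.53],"delta_rot":[0,0,0],"claw":1},{"xyz":[0,-0.02,3.53],"delta_rot":[0,0,0],"claw":1},{"xyz":[0,-0.02,3.53],"delta_rot":[0,0,0],"claw":1}]' 40
python3 - <<'E'
from plant import r
from h import *
s=r.get_state();print(s["joints"].round(1),pinch(s).round(1),s["moment"])
E
```

```text
time_s: 25.42
tcp_pos: [0.511, 0.0083, 0.1706]
eef_rot: [179.6, -28.5, -19.9]
contact_force: [-0.5, -0.1, -0.6]
gripper_width: 0.0122
gripper_force: 0.0
[ 37.4 -10.1 -58.2  45.5 -34.7  -3.9] [-70.    6.1 141. ] [0.49466537 1.67236988 0.02203131]
```

Joint 3 hit its limit at -58.28, so the full 30° hand tilt can't reach the pin and the fingers closed beside the head. I'll open, rise, and come back with the hand 15° nearer to vertical about the closing axis, which still clears the handle by about 12 mm.

```bash
cat >> h.py <<'E'
def goal2(s,p,tilt=15,spin=180):
    """as goal, hand leaned tilt deg towards vertical about bed y"""
    o,B=bed(); G=B@R.from_euler("y",tilt,degrees=True).as_matrix()@R.from_euler("z",spin,degrees=True).as_matrix()@np.diag([-1,1,-1.])
    M=R.from_euler("xyz",s["eef_rot"],degrees=True).as_matrix(); t=w(p)+PZ*G[:,2]
    return (M.T@(t-s["tcp_pos"])/.03).round(3), R.from_matrix(M.T@G).as_rotvec(degrees=True).round(1)
E
python3 -m crank '[{"xyz":[0,0,-3.4],"delta_rot":[0,0,0],"claw":0.35},{"xyz":[0,0,-3.4],"delta_rot":[0,0,0],"claw":0.35}]' 40 >/dev/null; python3 - <<'E'
from plant import r,optics
from h import *
s=r.get_state();c=optics.capture("wrist");cv2.imwrite("pics/w4.png",c["img"][60:400,140:500])
print(s["joints"].round(1),pinch(s).round(1),s["gripper_width"],s["contact_force"],goal2(s,[-85,0,190]),goal2(s,[-85,0,132]))
k=cam(c,s);print(proj(k,w([-85,0,148]))-[140,60],proj(k,w([0,0,188]))-[140,60])
E
```

```text
[ 52.1 -20.3 -49.5  33.1 -56.6   0.3] [-67.3   6.4 244.6] 0.026852027127871658 [1.59421469 1.3067188  0.55095399] (array([-0.688,  0.196,  1.819]), array([  0.4, -13.5,  -0. ])) (array([-0.637,  0.184,  3.751]), array([  0.4, -13.5,  -0. ]))
[184.51394563 149.85816733] [186.48750449  63.87613326]
```

View pics/w4.png

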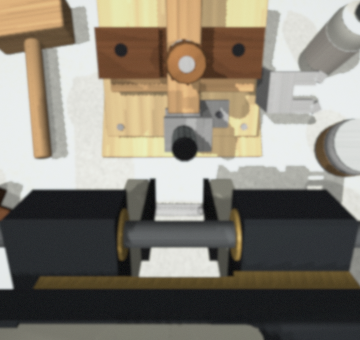

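The pin is undisturbed: its head is at crop (185,149), as predicted (184.5,149.9).

```bash
python3 -m crank '[{"xyz":[-0.65,0.19,0.2],"delta_rot":[0.4,-6,0],"claw":0.35},{"xyz":[-0.69,0.196,1.0],"delta_rot":[0.4,-13.5,0],"claw":0.35},{"xyz":[-0.69,0.196,1.8],"delta_rot":[0.4,-13.5,0],"claw":0.35},{"xyz":[-0.69,0.196,1.8],"delta_rot":[0.4,-13.5,0],"claw":0.35},{"xyz":[-0.69,0.196,1.8],"delta_rot":[0.4,-13.5,0],"claw":0.35}]' 40
python3 - <<'E'
from plant import r,optics
from h import *
s=r.get_state()
print(s["joints"].round(1),pinch(s).round(1),goal2(s,[-85,0,132]))
E
```

```text
time_s: 26.35
tcp_pos: [0.4702, 0.0168, 0.2031]
eef_rot: [180.0, -15.1, -19.9]
contact_force: [0.3, -0.2, 0.5]
gripper_width: 0.057
gripper_force: 0.0
[ 38.  -10.  -39.9  16.  -53.2  23.2] [-85.1   0.  189.2] (array([ 0.495, -0.   ,  1.841]), array([ 0. , -0.1,  0.1]))
```

```bash
python3 -m crank '[{"xyz":[0.2,0,0.74],"delta_rot":[0,0,0],"claw":0.35},{"xyz":[0.38,0,1.4],"delta_rot":[0,0,0],"claw":0.35},{"xyz":[0.495,0,1.84],"delta_rot":[0,0,0],"claw":0.35},{"xyz":[0.495,0,1.84],"delta_rot":[0,0,0],"claw":0.35},{"xyz":[0.495,0,1.84],"delta_rot":[0,0,0],"claw":0.35}]' 40
python3 - <<'E'
from plant import r,optics
from h import *
s=r.get_state()
print(s["joints"].round(1),pinch(s).round(1),goal2(s,[-85,0,132]))
E
```

```text
time_s: 26.98
tcp_pos: [0.4975, 0.0078, 0.1545]
eef_rot: [-179.9, -15.1, -19.9]
contact_force: [0.0, -1.0, 0.4]
gripper_width: 0.0569
gripper_force: 0.0
[ 33.8  -4.5 -42.7  17.5 -44.1  24.5] [-84.6   0.8 132.7] (array([-0.009,  0.028,  0.026]), array([-0.1, -0.1,  0.1]))
```

```bash
python3 -m crank '[{"xyz":[0,0.02,0.02],"delta_rot":[0,0,0],"claw":0.9},{"xyz":[0,0.02,0.02],"delta_rot":[0,0,0],"claw":0.9},{"xyz":[0,0.02,0.02],"delta_rot":[0,0,0],"claw":0.9},{"xyz":[0,0.02,0.02],"delta_rot":[0,0,0],"claw":0.9},{"xyz":[0,0.02,0.02],"delta_rot":[0,0,0],"claw":0.9}]' 45
python3 - <<'E'
from plant import r,optics
from h import *
s=r.get_state()
p=pinch(s);print(p.round(1),s["gripper_force"],[goal2(s,q) for q in ([p[0],p[1],p[2]+78],[-50,p[1],p[2]+78])])
E
```

```text
time_s: 27.6
tcp_pos: [0.4973, 0.0065, 0.1527]
eef_rot: [180.0, -15.0, -20.0]
contact_force: [0.1, 0.2, -0.4]
gripper_width: 0.0128
gripper_force: 0.0
[-85.2  -0.4 131.1] 0.0 [(array([-0.672, -0.   , -2.512]), array([ 0., -0.,  0.])), (array([ 0.462,  0.   , -2.815]), array([ 0., -0.,  0.]))]
```

```bash
python3 - <<'E'
from plant import r,optics
from h import *
s=r.get_state();print(s["gripper_width"],s["gripper_force"],s["time_s"])
c=optics.capture("wrist");S=optics.capture("side");T=optics.capture("top")
a=cv2.resize(c["img"][60:300,160:480],(480,360));b=cv2.resize(S["img"][160:250,270:370],(320,288));t=cv2.resize(T["img"][130:250,260:400],(320,274))
print(proj(cam(c,s),w([-85,0,148]))*1.5-[240,90])
o=np.zeros((562,800,3),np.uint8);o[:360,:480]=a;o[:288,480:]=b;o[288:,480:]=t;cv2.imwrite("pics/w5.png",o)
E
```

```text
0.012799981666883536 0.0 27.6
[236.58137011 293.60476929]
```

View pics/w5.png

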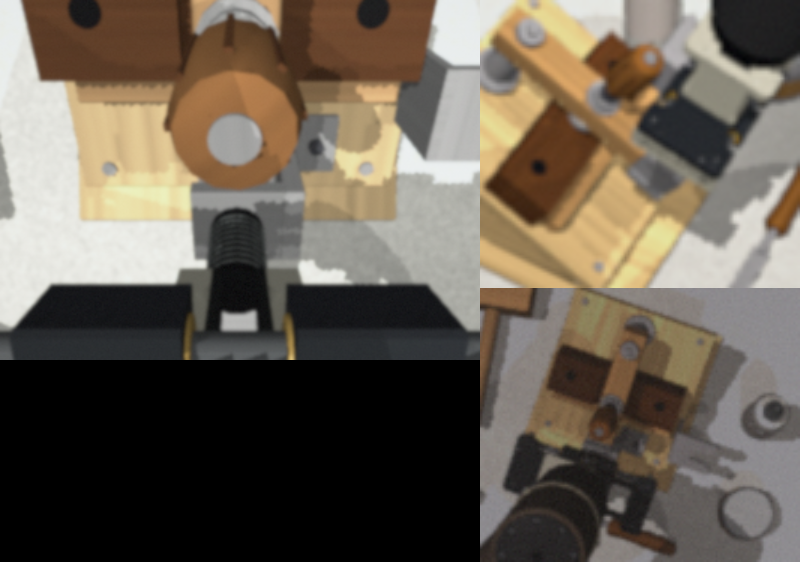

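The pin head is still in place, its top at (237,290) in the enlarged crop, with the fingers around it. The width of 12.8 mm may just mean they were still moving. I'll let them close two more rows and read the result.

```bash
python3 -m crank '[{"xyz":[0,0,0],"delta_rot":[0,0,0],"claw":0.9},{"xyz":[0,0,0],"delta_rot":[0,0,0],"claw":0.9}]' 45
python3 - <<'E'
from plant import r,optics
from h import *
s=r.get_state();c=optics.capture("wrist");print(pinch(s).round(1),s["gripper_force"],s["moment"])
g=cv2.cvtColor(c["img"],cv2.COLOR_BGR2GRAY)
for v in range(200,290,5): print(v," ".join(f"{x:3d}" for x in g[v,270:370:3]))
E
```

```text
time_s: 28.0
tcp_pos: [0.4974, 0.0066, 0.1528]
eef_rot: [180.0, -15.0, -20.0]
contact_force: [1.6, 0.8, 0.2]
gripper_width: 0.0089
gripper_force: 0.0
[-85.2  -0.3 131.1] 0.0 [ 0.22263114  0.97940491 -0.02756938]
200 223 208 203 210 222 219 121  98 104  99 111 137 131  85  46  30  25  35  56 111 133 107  98  97  96 100 111 121 124 125 120 135 141 136
205 218 205 198 202 211 208 126  95  96  96  96  55  41  63  65  59  49  53  61  41  24  77  98  97  99  97  95 100 101 101 101 133 138 132
210 230 230 229 231 232 233 150  95  96  97  76  45  47  41  45  52  43  63  44  38  46  43  91  98  99  99  98 100 100 102 104 150 155 151
215 233 229 232 233 230 229 175  97  96  96  69  45  43  44  43  35  32  38  43  44  44  45  79  98 105 111 110 114 108 115 123 156 156 157
220 231 232 231 233 234 233 192  93  95  92  59  42  47  35  38  39  41  39  38  38  45  45  73  95  97  97  96 102 100 101 115 152 150 151
225 230 233 236 235 231 231 205 122 121  99  58  51  49  40  53  46  42  45  45  38  45  40  68  99 106 121 119 122 122 120 143 160 157 159
230 234 233 235 234 227 230 222 120 115 104  52 
[... 931 characters left out ...]

265  22  20  22  24  22  23  21  17  54  95  96  39  15  18  16  14  13  17  16  15  15  16  68  97  91  33  18  17  22  24  25  22  23  22
270  18  20  22  22  21  23  20  36  64  94  89  27  15  26 147 172 171 172 178 111  17  16  51  95  93  65  26  20  20  22  26  22  20  22
275  23  21  20  21  19  19  21  58  66  86  84  16  18  33 171 182 184 182 182 131  17  17  37  93  87  98  48  22  23  23  24  20  20  21
280  40  39  38  40  40  42  30  70  64  63  56  31  30  37 117 125 124 125 126  92  28  29  34  69  63 112  69  37  40  39  39  39  39  40
285  42  43  45  43  44  43  33  79  63  48  59  60  59  63  60  58  60  57  61  59  61  60  60  60  61 114  94  42  43  42  41  45  44  45
```

```bash
python3 - <<'E'
from plant import r,optics
from h import *
c=optics.capture("side");k=cam(c);s=r.get_state()
print("start tcp",proj(k,[.26311,-.621,.1861]),"pinch",proj(k,[.26311,-.621,.2049]),"z+60",proj(k,[.26311,-.621,.2461]))
print("now",proj(k,s["tcp_pos"]),"pinhead top",proj(k,w([-85,0,148])),proj(k,w([-85,0,102])))
a=cv2.resize(cv2.imread("pics/side0.png")[30:100,390:470],(640,560),interpolation=cv2.INTER_CUBIC)
cv2.imwrite("pics/g.png",a)
E
```

```text
start tcp [419.34701836  79.59193872] pinch [420.3806842   75.28275143] z+60 [422.72133023  65.52497311]
now [333.73321665 207.34105853] pinhead top [338.07059637 202.36707759] [330.67619982 207.49618563]
```

View pics/g.png

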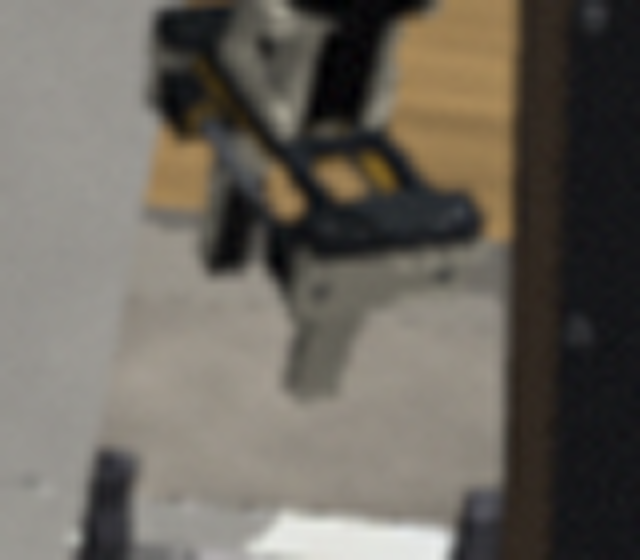

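The zoom of the first side view puts the fingertips at (429,79) and (418,63), midpoint (423.5,71). The reported TCP projects to (419,80), so the real tips are about 37 mm behind it. The fingers therefore closed just above the head, and only caught the top of the handle. I'll use an effective pinch offset of 56 mm.

```bash
sed -i 's/^PZ=.*/PZ=.056/' h.py; python3 - <<'E'
from plant import r,optics
from h import *
s=r.get_state();print(pinch(s).round(1),goal2(s,[-85,0,180]),goal2(s,[-85,0,134]))
E
```

```text
[-75.6  -0.4 167. ] (array([-0.415, -0.012, -0.338]), array([ 0., -0.,  0.])) (array([-0.019, -0.012,  1.143]), array([ 0., -0.,  0.]))
```

```bash
python3 -m crank '[{"xyz":[-0.2,-0.01,-0.34],"delta_rot":[0,0,0],"claw":0.35},{"xyz":[-0.415,-0.01,-0.34],"delta_rot":[0,0,0],"claw":0.35},{"xyz":[-0.415,-0.01,-0.34],"delta_rot":[0,0,0],"claw":0.35},{"xyz":[-0.415,-0.01,-0.34],"delta_rot":[0,0,0],"claw":0.35},{"xyz":[-0.22,-0.01,0.4],"delta_rot":[0,0,0],"claw":0.35},{"xyz":[-0.019,-0.01,1.14],"delta_rot":[0,0,0],"claw":0.35},{"xyz":[-0.019,-0.01,1.14],"delta_rot":[0,0,0],"claw":0.35},{"xyz":[-0.019,-0.01,1.14],"delta_rot":[0,0,0],"claw":0.35}]' 45
python3 - <<'E'
from plant import r,optics
from h import *
s=r.get_state();print(s["joints"].round(1),pinch(s).round(1),s["moment"])
E
python3 -m crank '[{"xyz":[0,0,0],"delta_rot":[0,0,0],"claw":0.9},{"xyz":[0,0,0],"delta_rot":[0,0,0],"claw":0.9},{"xyz":[0,0,0],"delta_rot":[0,0,0],"claw":0.9},{"xyz":[0,0,0],"delta_rot":[0,0,0],"claw":0.9}]' 45
python3 - <<'E'
from plant import r,optics
from h import *
s=r.get_state();p=pinch(s);print(p.round(1),s["moment"],[goal2(s,[p[0],p[1],p[2]+d])for d in (5,76)])
E
```

```text
time_s: 29.1
tcp_pos: [0.5053, 0.004, 0.1199]
eef_rot: [180.0, -15.0, -20.0]
contact_force: [0.1, -0.1, 0.6]
gripper_width: 0.057
gripper_force: 0.0
[ 32.3  -1.3 -45.5  19.4 -38.2  23.2] [-84.7  -0.  134.4] [ 0.21542267  1.01115932 -0.01531646]
time_s: 29.6
tcp_pos: [0.5053, 0.0042, 0.1198]
eef_rot: [-180.0, -15.1, -20.0]
contact_force: [-2.1, 1.0, 2.2]
gripper_width: 0.0249
gripper_force: 45.0
[-84.9   0.2 134.3] [0.78734342 1.48619028 0.08571894] [(array([-0.045,  0.001, -0.161]), array([-0. , -0.1,  0. ])), (array([-6.550e-01, -1.000e-03, -2.448e+00]), array([-0. , -0.1,  0. ]))]
```

The pin is gripped (24.9 mm, 45 N). Drawing it 76 mm along its axis.

```bash
python3 -m crank '[{"xyz":[-0.09,0,-0.32],"delta_rot":[0,0,0],"claw":0.9},{"xyz":[-0.23,0,-0.86],"delta_rot":[0,0,0],"claw":0.9},{"xyz":[-0.38,0,-1.4],"delta_rot":[0,0,0],"claw":0.9},{"xyz":[-0.53,0,-1.95],"delta_rot":[0,0,0],"claw":0.9},{"xyz":[-0.655,0,-2.45],"delta_rot":[0,0,0],"claw":0.9},{"xyz":[-0.655,0,-2.45],"delta_rot":[0,0,0],"claw":0.9},{"xyz":[-0.655,0,-2.45],"delta_rot":[0,0,0],"claw":0.9}]' 45
python3 - <<'E'
from plant import r,optics
from h import *
s=r.get_state();c=optics.capture("wrist");k=cam(c,s);g=cv2.cvtColor(c["img"],cv2.COLOR_BGR2GRAY)
print(s["joints"].round(1),pinch(s).round(1),s["contact_force"].round(1))
for y in (-130,-140,-150,-158,-163):
    print(y,[int(g[tuple(np.round(proj(k,w([x,y,60]))).astype(int)[::-1])]) for x in range(-80,-8,2)])
for x in (-60,-45,-30): print(x,[int(g[tuple(np.round(proj(k,w([x,y,60]))).astype(int)[::-1])]) for y in range(-180,-100,3)])
print(goal2(s,[-45,-150,210]),goal2(s,[-45,-150,162]),goal2(s,[-45,-150,94]),goal2(s,[-45,-140,94]))
E
```

```text
time_s: 30.48
tcp_pos: [0.4692, 0.0169, 0.1851]
eef_rot: [180.0, -15.0, -20.0]
contact_force: [-0.3, 0.3, -1.8]
gripper_width: 0.025
gripper_force: 45.0
[ 38.   -9.3 -41.9  16.6 -50.5  22.2] [-85.4  -0.3 210. ] [-0.3  0.3 -1.8]
-130 [238, 238, 237, 236, 192, 183, 188, 187, 187, 186, 186, 185, 186, 187, 186, 189, 187, 185, 186, 186, 184, 185, 185, 187, 187, 186, 187, 187, 185, 185, 162, 189, 233, 189, 126, 125]
-140 [237, 238, 238, 236, 205, 186, 189, 188, 184, 186, 187, 185, 187, 169, 136, 171, 173, 174, 178, 178, 179, 220, 219, 192, 184, 183, 184, 183, 183, 184, 160, 121, 122, 122, 124, 112]
-150 [231, 232, 232, 225, 189, 168, 187, 187, 182, 183, 185, 184, 186, 169, 140, 217, 223, 192, 180, 185, 216, 234, 220, 190, 184, 180, 184, 182, 182, 184, 155, 113, 110, 108, 121, 123]
-158 [228, 230, 227, 229, 231, 200, 189, 195, 198, 204, 209, 187, 165, 172, 223, 236, 236, 236, 236, 236, 235, 235, 222, 210, 194, 182, 183, 179, 182, 186, 150, 120, 134, 112, 111, 117]
-163 [217, 228, 230, 231, 229, 207, 188, 183, 183, 185, 182, 181, 160, 200, 235, 236, 235, 236, 236, 235, 235, 235, 235, 229, 184, 181, 180, 182, 181, 181, 203, 231, 205, 175, 128, 107]
-60 [231, 232, 232, 235, 208, 185, 182, 190, 205, 186, 185, 185, 184, 184, 186, 186, 183, 187, 186, 188, 187, 186, 191, 193, 187, 185, 130]
-45 [235, 236, 235, 235, 236, 236, 236, 236, 236, 229, 184, 181, 178, 176, 177, 177, 181, 189, 187, 187, 185, 187, 190, 193, 189, 187, 114]
-30 [234, 234, 234, 234, 225, 185, 183, 177, 181, 180, 180, 180, 182, 181, 181, 182, 182, 188, 188, 186, 186, 186, 189, 192, 189, 189, 129]
(array([ 1.296,  4.992, -0.348]), array([ 0., -0.,  0.])) (array([1.71 , 4.993, 1.197]), array([ 0., -0.,  0.])) (array([2.297, 4.993, 3.387]), array([ 0., -0.,  0.])) (array([2.297, 4.66 , 3.387]), array([ 0., -0.,  0.]))
```

The image profile puts the shelf and slot within about 1 mm of nominal: shelf x from -71 to -21, slot from -54 to -35, open end at y ≈ -168. Carrying the pin over the slot.

```bash
python3 -m crank '[{"xyz":[0.2,0.8,-0.2],"delta_rot":[0,0,0],"claw":0.9},{"xyz":[0.5,2,-0.35],"delta_rot":[0,0,0],"claw":0.9},{"xyz":[0.8,3.2,-0.35],"delta_rot":[0,0,0],"claw":0.9},{"xyz":[1.1,4.3,-0.35],"delta_rot":[0,0,0],"claw":0.9},{"xyz":[1.3,4.99,-0.35],"delta_rot":[0,0,0],"claw":0.9},{"xyz":[1.5,4.99,0.4],"delta_rot":[0,0,0],"claw":0.9},{"xyz":[1.71,4.99,1.2],"delta_rot":[0,0,0],"claw":0.9},{"xyz":[1.71,4.99,1.2],"delta_rot":[0,0,0],"claw":0.9},{"xyz":[1.71,4.99,1.2],"delta_rot":[0,0,0],"claw":0.9},{"xyz":[1.71,4.99,1.2],"delta_rot":[0,0,0],"claw":0.9}]' 45
python3 - <<'E'
from plant import r,optics
from h import *
s=r.get_state();print(s["joints"].round(1),pinch(s).round(1),[goal2(s,q) for q in ([-45,-150,120],[-45,-150,94],[-45,-140,94])])
E
```

```text
time_s: 31.78
tcp_pos: [0.474, -0.1436, 0.1648]
eef_rot: [-180.0, -15.1, -19.9]
contact_force: [-0.3, -0.7, -1.0]
gripper_width: 0.0256
gripper_force: 45.0
[ 13.   -6.4 -40.7  11.8 -43.6  49.3] [ -44.2 -149.5  162.8] [(array([0.337, 0.02 , 1.385]), array([-0. , -0.1,  0.1])), (array([0.56 , 0.02 , 2.222]), array([-0. , -0.1,  0.1])), (array([ 0.56 , -0.313,  2.223]), array([-0. , -0.1,  0.1]))]
```

```bash
python3 -m crank '[{"xyz":[0.1,0.02,0.5],"delta_rot":[0,0,0],"claw":0.9},{"xyz":[0.22,0.02,0.95],"delta_rot":[0,0,0],"claw":0.9},{"xyz":[0.337,0.02,1.385],"delta_rot":[0,0,0],"claw":0.9},{"xyz":[0.337,0.02,1.385],"delta_rot":[0,0,0],"claw":0.9},{"xyz":[0.337,0.02,1.385],"delta_rot":[0,0,0],"claw":0.9}]' 45
python3 - <<'E'
from plant import r,optics
from h import *
s=r.get_state();c=optics.capture("wrist");k=cam(c,s);g=cv2.cvtColor(c["img"],cv2.COLOR_BGR2GRAY)
print(pinch(s).round(1),s["contact_force"].round(1),[goal2(s,q) for q in ([-45,-150,94.5],[-45,-140,94.5])])
for y in (-163,-166): print(y,[int(g[tuple(np.round(proj(k,w([x,y,60]))).astype(int)[::-1])]) for x in range(-70,-18,2)])
E
```

```text
time_s: 32.4
tcp_pos: [0.4929, -0.1515, 0.1266]
eef_rot: [180.0, -15.0, -20.0]
contact_force: [-0.2, -0.4, -1.5]
gripper_width: 0.0254
gripper_force: 45.0
[ -45.5 -150.4  119.4] [-0.2 -0.4 -1.5] [(array([ 0.231, -0.012,  0.798]), array([ 0., -0.,  0.])), (array([ 0.231, -0.345,  0.798]), array([ 0., -0.,  0.]))]
-163 [40, 43, 38, 42, 34, 56, 89, 97, 84, 89, 138, 169, 174, 178, 185, 181, 181, 181, 175, 169, 164, 162, 164, 164, 164, 152]
-166 [83, 120, 91, 94, 102, 101, 98, 89, 93, 132, 174, 176, 179, 176, 186, 182, 182, 184, 174, 167, 162, 163, 164, 164, 162, 108]
```

No contact, and the shank is down in the slot. Lowering the rest, sliding home, then setting down.

```bash
python3 -m crank '[{"xyz":[0.12,0,0.4],"delta_rot":[0,0,0],"claw":0.9},{"xyz":[0.231,0,0.79],"delta_rot":[0,0,0],"claw":0.9},{"xyz":[0.231,0,0.79],"delta_rot":[0,0,0],"claw":0.9},{"xyz":[0.231,-0.12,0.79],"delta_rot":[0,0,0],"claw":0.9},{"xyz":[0.231,-0.24,0.79],"delta_rot":[0,0,0],"claw":0.9},{"xyz":[0.231,-0.345,0.79],"delta_rot":[0,0,0],"claw":0.9},{"xyz":[0.231,-0.345,0.79],"delta_rot":[0,0,0],"claw":0.9},{"xyz":[0.245,-0.345,0.84],"delta_rot":[0,0,0],"claw":0.9},{"xyz":[0.245,-0.345,0.84],"delta_rot":[0,0,0],"claw":0.9}]' 45
python3 - <<'E'
from plant import r,optics
from h import *
s=r.get_state();print(s["joints"].round(1),pinch(s).round(1),s["contact_force"].round(1),goal2(s,[-45,-140,93]))
E
```

```text
time_s: 33.58
tcp_pos: [0.5091, -0.1464, 0.104]
eef_rot: [180.0, -15.0, -20.0]
contact_force: [-0.7, -0.2, -0.9]
gripper_width: 0.0256
gripper_force: 45.0
[ 11.1   1.5 -43.2  14.2 -33.1  47.8] [ -45.1 -140.    93.1] [-0.7 -0.2 -0.9] (array([ 0.004, -0.002,  0.001]), array([ 0., -0.,  0.]))
```

```bash
python3 -m crank '[{"xyz":[0.008,0,0.03],"delta_rot":[0,0,0],"claw":0.9},{"xyz":[0.013,0,0.05],"delta_rot":[0,0,0],"claw":0.9},{"xyz":[0.013,0,0.05],"delta_rot":[0,0,0],"claw":0.9}]' 20
python3 - <<'E'
from plant import r,optics
from h import *
s=r.get_state();print(pinch(s).round(1),s["contact_force"].round(1))
E
```

```text
time_s: 33.95
tcp_pos: [0.5097, -0.1466, 0.1033]
eef_rot: [180.0, -15.0, -20.0]
contact_force: [-6.7, 3.6, 8.2]
gripper_width: 0.0254
gripper_force: 20.0
[ -44.9 -140.1   92.2] [-6.7  3.6  8.2]
```

The pin rests on the shelf with about 11 N contact. Releasing and retreating along its axis.

```bash
python3 -m crank '[{"xyz":[-0.01,0,-0.04],"delta_rot":[0,0,0],"claw":0.9},{"xyz":[-0.01,0,-0.04],"delta_rot":[0,0,0],"claw":0.45},{"xyz":[-0.01,0,-0.04],"delta_rot":[0,0,0],"claw":0.45},{"xyz":[-0.01,0,-0.04],"delta_rot":[0,0,0],"claw":0.45},{"xyz":[-0.13,0,-0.5],"delta_rot":[0,0,0],"claw":0.45},{"xyz":[-0.36,0,-1.35],"delta_rot":[0,0,0],"claw":0.45},{"xyz":[-0.62,0,-2.3],"delta_rot":[0,0,0],"claw":0.45},{"xyz":[-0.83,0,-3.1],"delta_rot":[0,0,0],"claw":0.45},{"xyz":[-0.83,0,-3.1],"delta_rot":[0,0,0],"claw":0.45}]' 20
python3 - <<'E'
from plant import r,optics
from h import *
s=r.get_state();c=optics.capture("wrist");k=cam(c,s);im=c["img"].astype(int);mx=im.max(2)
q=proj(k,w([-45,-140,106]));print(pinch(s).round(1),"pred head top",q.round(1),goal(s,[0,0,228],180),goal(s,[0,0,178],180))
x0,y0=(q-45).astype(int);m=(mx[y0:y0+90,x0:x0+90]<75).astype(np.uint8);n,l,st,ce=cv2.connectedComponentsWithStats(m)
print([(st[i].tolist(),(ce[i]+[x0,y0]).round(1).tolist()) for i in range(1,n) if st[i,4]>80])
S=optics.capture("side");k2=cam(S);q=proj(k2,w([-45,-140,83]));a,b=np.round(q).astype(int);print(q);print(S["img"].max(2)[b-12:b+13:2,a-14:a+15:2])
E
```

```text
time_s: 35.08
tcp_pos: [0.4652, -0.1295, 0.1888]
eef_rot: [-179.8, -15.3, -19.9]
contact_force: [0.1, -0.2, -0.8]
gripper_width: 0.0481
gripper_force: 0.0
[ -43.7 -139.4  190.1] pred head top [319.6 189.6] (array([ 1.565, -4.645, -1.638]), array([-0.2, 14.7,  0. ])) (array([ 1.989, -4.64 , -0.026]), array([-0.2, 14.7,  0. ]))
[([31, 9, 32, 49, 1167], [320.7, 178.5])]
[339.60928137 170.72758149]
[[165 153 134 167 227 226 180 126  98 112 116  70  33  39  44]
 [162 153 134 144 225 227 227 205 155 111 114 121 101  53  31]
 [161 153 135 151 220 220 226 229 226 180 144 126 115 116  72]
 [162 152 134 142 154 155 218 218 135 131 193 144 126 113 116]
 [161 154 131 135 148 148 173  91  16  15 102 201 150 131 121]
 [162 152 135 148 150 128  74  30  20  12  62 226 227 176 144]
 [160 141 146 157 129  64  44  46  24  18 119 228 228 197 155]
 [147 138 150 157  92  46  49  44  35  65 187 229 228 162 123]
 [137 152 150 150 111  36  34  52  69 108 209 223 215 119 117]
 [131 150 152 151 149 110  86 100 113 192 216 215 211  99  87]
 [129 122 147 152 151 150 156 139 162 215 213 214 195  84  74]
 [120 104 113 143 152 156 150 152 223 213 213 190 126  70  74]
 [ 91 103 102 113 146 156 155 192 199 172 179 142 121  77  78]]
```

The pin stands parked: the dark head blob is at (320.7,178.5) where predicted, and the side view agrees. On to the handle at full tilt, to grip 10 mm below its top.

```bash
python3 -m crank '[{"xyz":[0,-0.1,-1.2],"delta_rot":[0,3,0],"claw":0.35},{"xyz":[0.3,-0.8,-1.75],"delta_rot":[0,6,0],"claw":0.35},{"xyz":[0.6,-2.0,-1.75],"delta_rot":[-0.1,10,0],"claw":0.35},{"xyz":[1.0,-3.2,-1.75],"delta_rot":[-0.2,14.7,0],"claw":0.35},{"xyz":[1.4,-4.2,-1.7],"delta_rot":[-0.2,14.7,0],"claw":0.35},{"xyz":[1.565,-4.645,-1.64],"delta_rot":[-0.2,14.7,0],"claw":0.35},{"xyz":[1.565,-4.645,-1.64],"delta_rot":[-0.2,14.7,0],"claw":0.35},{"xyz":[1.565,-4.645,-1.64],"delta_rot":[-0.2,14.7,0],"claw":0.35}]' 40
python3 - <<'E'
from plant import r,optics
from h import *
s=r.get_state();c=optics.capture("wrist");k=cam(c,s);im=c["img"].astype(int);mx=im.max(2);sp=mx-im.min(2)
q=proj(k,w([0,0,189]));print(s["joints"].round(1),pinch(s).round(1),q.round(1),goal(s,[0,0,178],180))
x0,y0=(q-30).astype(int);m=((sp<40)&(mx>100))[y0:y0+60,x0:x0+60].astype(np.uint8);n,l,st,ce=cv2.connectedComponentsWithStats(m)
print([(st[i].tolist(),(ce[i]+[x0,y0]).round(1).tolist()) for i in range(1,n) if st[i,4]>40])
E
```

```text
time_s: 36.17
tcp_pos: [0.5423, -0.0111, 0.2452]
eef_rot: [179.7, -29.7, -20.0]
contact_force: [0.8, 1.4, 0.0]
gripper_width: 0.0569
gripper_force: 0.0
[ 35.5 -11.8 -48.   37.3 -42.6   9. ] [ -1.7  -1.3 224.8] [316.1 236.2] (array([ 0.075, -0.059,  1.561]), array([0.3, 0.3, 0. ]))
[([55, 15, 5, 21, 57], [343.9, 228.3]), ([20, 22, 20, 18, 274], [315.7, 236.2]), ([9, 39, 51, 21, 455], [316.0, 260.2]), ([39, 39, 11, 9, 41], [330.8, 250.9])]
```

Handle top is exactly where predicted. Descending and gripping.

```bash
python3 -m crank '[{"xyz":[0.03,-0.03,0.5],"delta_rot":[0,0,0],"claw":0.35},{"xyz":[0.03,-0.03,1.1],"delta_rot":[0,0,0],"claw":0.35},{"xyz":[0.03,-0.03,1.56],"delta_rot":[0,0,0],"claw":0.35},{"xyz":[0.03,-0.03,1.56],"delta_rot":[0,0,0],"claw":0.35},{"xyz":[0.03,-0.03,1.56],"delta_rot":[0,0,0],"claw":0.9},{"xyz":[0.03,-0.03,1.56],"delta_rot":[0,0,0],"claw":0.9},{"xyz":[0.03,-0.03,1.56],"delta_rot":[0,0,0],"claw":0.9},{"xyz":[0.03,-0.03,1.56],"delta_rot":[0,0,0],"claw":0.9}]' 40
python3 - <<'E'
from plant import r,optics
from h import *
s=r.get_state();p=pinch(s);print(s["joints"].round(1),p.round(1))
for a in range(8,97,8):
    t=np.radians(a);print(a,*goal(s,[90-90*np.cos(t),90*np.sin(t),p[2]],180-a))
E
```

```text
time_s: 37.22
tcp_pos: [0.5659, -0.0174, 0.2062]
eef_rot: [179.8, -29.8, -19.9]
contact_force: [-2.1, 0.7, 3.0]
gripper_width: 0.0331
gripper_force: 40.0
[ 30.2  -7.3 -51.3  43.4 -33.9   5.8] [ -0.2   0.7 178.9]
8 [ 0.044 -0.398 -0.001] [0.2 0.2 8.1]
16 [ 0.132 -0.807 -0.002] [ 0.2  0.2 16.1]
24 [ 0.275 -1.201 -0.004] [ 0.2  0.2 24.1]
32 [ 0.472 -1.57  -0.005] [ 0.2  0.2 32.1]
40 [ 0.719 -1.908 -0.007] [ 0.2  0.2 40.1]
48 [ 1.01  -2.209 -0.009] [ 0.2  0.1 48.1]
56 [ 1.34  -2.466 -0.011] [ 0.2  0.1 56.1]
64 [ 1.703 -2.675 -0.013] [ 0.2  0.1 64.1]
72 [ 2.091 -2.831 -0.015] [ 0.3  0.1 72.1]
80 [ 2.497 -2.932 -0.016] [ 0.3  0.1 80.1]
88 [ 2.913 -2.975 -0.018] [ 0.3  0.1 88.1]
96 [ 3.332 -2.96  -0.02 ] [ 0.3  0.  96.1]
```

```bash
python3 -m crank '[{"xyz":[0.02,-0.2,0],"delta_rot":[0,0,4],"claw":0.9},{"xyz":[0.044,-0.4,0],"delta_rot":[0,0,8],"claw":0.9},{"xyz":[0.085,-0.6,0],"delta_rot":[0,0,12],"claw":0.9},{"xyz":[0.132,-0.807,0],"delta_rot":[0,0,16],"claw":0.9},{"xyz":[0.275,-1.2,0],"delta_rot":[0,0,24],"claw":0.9},{"xyz":[0.472,-1.57,0],"delta_rot":[0,0,32],"claw":0.9},{"xyz":[0.719,-1.908,0],"delta_rot":[0,0,40],"claw":0.9},{"xyz":[1.01,-2.209,-0.01],"delta_rot":[0,0,48],"claw":0.9},{"xyz":[1.34,-2.466,-0.01],"delta_rot":[0,0,56],"claw":0.9},{"xyz":[1.703,-2.675,-0.01],"delta_rot":[0,0,64],"claw":0.9},{"xyz":[2.091,-2.831,-0.015],"delta_rot":[0,0,72],"claw":0.9},{"xyz":[2.497,-2.932,-0.016],"delta_rot":[0,0,80],"claw":0.9},{"xyz":[2.913,-2.975,-0.018],"delta_rot":[0,0,88],"claw":0.9},{"xyz":[2.913,-2.975,-0.018],"delta_rot":[0,0,88],"claw":0.9},{"xyz":[2.913,-2.975,-0.018],"delta_rot":[0,0,88],"claw":0.9}]' 40
python3 - <<'E'
from plant import r,optics
from h import *
s=r.get_state();p=pinch(s);print(s["joints"].round(1),p.round(1),s["moment"],s["contact_force"])
E
```

```text
time_s: 39.1
tcp_pos: [0.6673, 0.0413, 0.2495]
eef_rot: [-150.3, -1.1, -108.3]
contact_force: [-7.6, 4.1, 5.1]
gripper_width: 0.0332
gripper_force: 40.0
[ 31.6   2.1 -35.2  37.7 -39.6 -76.4] [ 86.6  90.5 178.8] [1.978024   3.4078942  0.23008703] [-7.59961788  4.13097602  5.1461009 ]
```

The bridge is at about 88°. Releasing, retreating and checking.

```bash
python3 -m crank '[{"xyz":[0,0,0],"delta_rot":[0,0,0],"claw":0.4},{"xyz":[0,0,0],"delta_rot":[0,0,0],"claw":0.4},{"xyz":[0,0,0],"delta_rot":[0,0,0],"claw":0.4},{"xyz":[0,0,-0.5],"delta_rot":[0,0,0],"claw":0.4},{"xyz":[0,0,-1.5],"delta_rot":[0,0,0],"claw":0.4},{"xyz":[0,0,-3],"delta_rot":[0,0,0],"claw":0.4},{"xyz":[0,0,-4],"delta_rot":[0,0,0],"claw":0.4},{"xyz":[0,0,-4],"delta_rot":[0,0,0],"claw":0.4},{"xyz":[0,0,-4],"delta_rot":[0,0,0],"claw":0.4}]' 20
python3 - <<'E'
from plant import r,optics
from h import *
s=r.get_state();c=optics.capture("wrist");k=cam(c,s);im=c["img"].astype(int);mx=im.max(2);sp=mx-im.min(2)
t=np.radians(88);P=[90-90*np.cos(t),90*np.sin(t),189]
q=proj(k,w(P));print(pinch(s).round(1),"handle pred",q.round(1))
x0,y0=(q-30).astype(int);m=((sp<40)&(mx>100))[y0:y0+60,x0:x0+60].astype(np.uint8);n,l,st,ce=cv2.connectedComponentsWithStats(m)
print([(st[i].tolist(),(ce[i]+[x0,y0]).round(1).tolist()) for i in range(1,n) if st[i,4]>40])
# rail: dark walnut mask in side view vs. first picture; bystanders: difference
S=optics.capture("side")["img"].astype(int);S0=cv2.imread("pics/side0.png").astype(int)
k2=cam(optics.capture("side"));d=(np.abs(S-S0).max(2)>45).astype(np.uint8);d=cv2.morphologyEx(d,cv2.MORPH_OPEN,np.ones((3,3)))
n,l,st,ce=cv2.connectedComponentsWithStats(d);print("diff blobs",[st[i].tolist() for i in range(1,n) if st[i,4]>15])
for nme,pp in (("rail -x+y top",[-30,100,46]),("+x+y",[30,100,46]),("-x-y",[-30,-100,46]),("parked",[-45,-140,83])): print(nme,proj(k2,w(pp)).round(1))
cv2.imwrite("pics/s9.png",S.astype(np.uint8))
q=proj(k2,w([-45,-140,83]));a,b=np.round(q).astype(int);print(S.max(2)[b-8:b+9:2,a-12:a+13:2])
E
```

```text
time_s: 40.22
tcp_pos: [0.6111, 0.0612, 0.3533]
eef_rot: [-150.3, -1.2, -108.3]
contact_force: [-0.5, -0.2, -0.4]
gripper_width: 0.0529
gripper_force: 0.0
[ 86.9  90.  298.5] handle pred [318.5 203.5]
[([16, 0, 14, 9, 54], [309.4, 175.6]), ([37, 0, 23, 28, 296], [340.5, 185.9]), ([26, 25, 14, 13, 146], [320.4, 204.2]), ([19, 53, 28, 7, 172], [320.8, 229.4])]
diff blobs [[267, 0, 260, 208, 23914], [546, 0, 7, 3, 17], [621, 0, 19, 9, 108], [613, 8, 27, 16, 256], [525, 16, 5, 8, 31], [545, 41, 31, 28, 455], [522, 42, 10, 28, 160], [578, 44, 62, 16, 309], [423, 51, 5, 6, 23], [579, 53, 5, 4, 18], [428, 64, 10, 10, 64], [632, 65, 5, 7, 26], [520, 73, 8, 8, 37], [520, 83, 8, 10, 68], [533, 83, 24, 25, 369], [505, 84, 9, 7, 35], [401, 88, 5, 13, 50], [504, 94, 24, 94, 1071], [540, 98, 61, 41, 955], [407, 103, 6, 3, 18], [411, 111, 9, 4, 30], [527, 110, 16, 38, 351], [241, 170, 43, 57, 954], [296, 176, 18, 24, 199], [523, 180, 7, 6, 32], [286, 182, 9, 8, 42], [331, 185, 98, 75, 3010], [536, 187, 22, 26, 186], [296, 195, 8, 7, 38], [510, 194, 7, 5, 32], [321, 201, 5, 5, 22], [309, 202, 8, 11, 60], [431, 208, 51, 68, 1574], [507, 212, 5, 8, 34], [518, 220, 55, 70, 2291], [260, 230, 11, 9, 72], [604, 236, 5, 5, 17], [497, 253, 9, 5, 28], [514, 254, 8, 4, 30], [466, 264, 8, 7, 45]]
rail -x+y top [291.5 225.3]
+x+y [275.8 212.1]
-x-y [324.7 180.3]
parked [339.6 170.7]
[[ 47  45 141 241 158  47  53  54  52  52  56  48 134]
 [ 46  78 160 147  56  52  54  54  53  53  63  89 220]
 [ 45  51 104  63  52  52  53  53  55  52  57 183 240]
 [ 33  39  45  48  55  55  54  53  54  51 134 237 234]
 [103  39  46  47  49  56  55  54  50  88 220 239 210]
 [168  78  45  45  46  52  55  53  54 178 240 237 177]
 [119  49  45  47  49  49  65  67  94 227 233 228 137]
 [ 84  34  42  47  60  63  55  90 201 228 225 225 121]
 [ 90  58  39  39  47  43  45 151 228 224 225 216 111]]
```

```bash
python3 -m crank '[{"xyz":[0,0.5,-0.5],"delta_rot":[0,0,0],"claw":0.4},{"xyz":[1,2,-1],"delta_rot":[0,0,0],"claw":0.4},{"xyz":[2,3.5,-1],"delta_rot":[0,0,0],"claw":0.4},{"xyz":[2.5,5,-1],"delta_rot":[0,0,0],"claw":0.4},{"xyz":[2.5,5,-1],"delta_rot":[0,0,0],"claw":0.4},{"xyz":[2.5,5,-1],"delta_rot":[0,0,0],"claw":0.4}]' 20
python3 - <<'E'
from plant import r,optics
from h import *
s=r.get_state();c=optics.capture("wrist");k=cam(c,s);cv2.imwrite("pics/w9.png",c["img"])
im=c["img"].astype(int);hsv=cv2.cvtColor(c["img"],cv2.COLOR_BGR2HSV)
print(pinch(s).round(1),[(proj(k,w(p))).round(0).tolist() for p in ([-30,100,46],[-30,-100,46],[30,-100,46],[30,100,46])],"notch",proj(k,w([-45,-140,106])).round(1))
m=((hsv[...,0]<14)&(hsv[...,1]>90)&(hsv[...,2]<125)&(hsv[...,2]>40)).astype(np.uint8)
n,l,st,ce=cv2.connectedComponentsWithStats(m)
o,B=bed()
def hit(uv,z):
    e,d=ray(k,*uv);n_=B[:,2];t=((o+n_*z/1000-e)@n_)/(d@n_);return tb(e+t*d).round(1)
for i in range(1,n):
    if st[i,4]>400:
        bx=cv2.boxPoints(cv2.minAreaRect(np.argwhere(l==i)[:,::-1].astype(np.float32)));print(st[i].tolist(),[hit(p,46).tolist() for p in bx])
q=proj(k,w([-45,-140,106]));mx=im.max(2);x0,y0=(q-35).astype(int);mm=(mx[max(y0,0):y0+70,max(x0,0):x0+70]<75).astype(np.uint8);n,l,st,ce=cv2.connectedComponentsWithStats(mm)
print([(st[i].tolist(),(ce[i]+[max(x0,0),max(y0,0)]).tolist()) for i in range(1,n) if st[i,4]>60])
E
```

```text
time_s: 41.12
tcp_pos: [0.4502, 0.035, 0.3069]
eef_rot: [-150.3, -1.2, -108.2]
contact_force: [0.1, -0.1, 0.9]
gripper_width: 0.0526
gripper_force: 0.0
[-59.5  10.4 329.5] [[297.0, 223.0], [299.0, 82.0], [253.0, 80.0], [257.0, 222.0]] notch [309.9  39.4]
[139, 35, 63, 106, 1953] [[177.5, -137.4, 46.0], [116.9, -165.9, 46.0], [60.7, -50.0, 46.0], [126.0, -16.1, 46.0]]
[256, 86, 44, 139, 5350] [[26.5, -93.1, 46.0], [-30.3, -95.2, 46.0], [-33.6, 101.6, 46.0], [31.8, 103.9, 46.0]]
[([26, 25, 22, 25, 431], [310.8723897911833, 40.79582366589327])]
```

The rail lies where it was (x ±30, y -95 to 102). The parked pin and the handle are both within 2 px of prediction, and the bridge is open. Handing in.

```bash
python3 -c "
from plant import job
print(job.close_job())"
```

```text
the job is handed in; nothing more can be done
None
```

I opened the jig and handed the job in at about 41 s: the screw's pad is about 3–5 mm above the rail's top (inferred from the handle's rise), the pin is parked head up in the shelf slot, the bridge is swung to about 88°, and the rail is where it was; I felt no contact with the other things on the bench but made no clear before/after picture check of them.

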